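# Dry-fit a model town house on its diorama base

### The arm

A 6-joint arm with a two-finger parallel gripper is mounted at the origin on the work surface. World frame = base frame: x ahead of the robot, y to its left, z up, the work surface at z = 0. Lengths are in m, angles in rad, forces in N, time in s.
With the tool pointing down it reaches from about 0.3 to 0.85 m from the base axis. Payload 5.4 kg.
Tool frame: the origin (TCP) lies at the very end of the fingers, on their centre line; the grasp point (between the pads) lies ctrl.grasp_offset behind it (ctrl.grasp_offset is the distance from the TCP to the grasp point, in m); z points along the fingers, y is the line along which they close (so a half turn about z gives the same grasp; the last joint's range is limited). The gripper opens to 85 mm and grips with 20 to 120 N. Pads are 22 mm wide; open, the fingers measure 114 mm over their backs; the gripper's body (76 mm by 85 mm) begins 54 mm behind the grasp point. The pads swing forward as they close: fully open they stand 13 mm farther back than shut.
Start: joints at [-1.379, 0.158, 1.597, -0, 1.386, -0.21], TCP at [0.225, -0.529, 0.209] pointing down, gripper open.
Joint ranges: [-2.91, 2.91], [-0.94, 2.29], [0.18, 2.7], [-1.29, 4.43], [0.17, 2.64], [-3, 3]. Speed limits (rad/s): [2.57, 2.57, 3.14, 3.14, 3.14, 3.14].

### API

Orientations are given as a unit quaternion [x, y, z, w].
In Python, from bench import ctrl gives the robot as it stands.
- The arm moves only by the shell command python3 -m pendant 'ROWS' [FORCE]. ROWS is JSON, one flat list of numbers, 7 for each row, row after row: the gripper's target within -1 to 1 (fully open at 1, half-way at 0, shut at -1), then the shift along the world's x, y, z in mm, then the turn, a rotation vector about the world's x, y, z in degrees. A call has 1 to 10 rows; each row is the pose to reach, as a shift and turn from the pose commanded when the call began; what a row does not reach only later rows make up. A row lasts 1/10 s, in which the tool goes at most 50 mm and 8.59 degrees, less where a joint would pass 70% of its speed; a pose out of reach is approached as far as the arm can. A call with a gripper value outside its range is refused whole. The fingers move at their own pace and stop on an object; FORCE is the grip in N (left out, the last holds). Time passes only in rows, so rows that repeat a pose let the fingers close. It gives the time, the measured TCP pose, the force, the opening and the grip force at its end, in the units of the state.
- ctrl.observe(): the state, without advancing time (a new reading comes with each control period).
- ctrl.get_image(name): name is "side" or "top" or "wrist"; returns the picture (384x512x3 uint8, red, green, blue); there is no depth.
- ctrl.camera_model(name): a dict with "K" (3x3 intrinsics, pixels), "view" (4x4, takes a point from world to camera coordinates); the wrist camera has in their place "hand_eye" (4x4, takes a point from camera to tool coordinates, whose origin is the TCP and whose axes are the flange's). Camera axes: x right, y up, looking along -z (the intrinsics and any distortion apply to the point x, -y, -z); pixel columns grow to the right and rows downward; lengths in m; the calibration is good to about 2 mm. A picture is of the moment at which its call begins: read the wrist's pose just before it. camera_model takes no time and is no camera call.
- ctrl.hand_in(): hands the job in; it is judged then, once.
The state is a dict: "t": time; "joints": joint angles; "qd": joint speeds; "tau": joint torques, N m; "tool_pos": TCP position; "tool_rot": TCP orientation; "contact_force": force on the tool from outside, world axes, zero at the start; "moment": the same for the moment, N m; "finger_gap": finger opening in m; "grasp_force": force on a finger pad.
Only numpy, scipy, OpenCV 4.12 (cv2) and the standard library are available. Lean on these libraries where they do the work, as an engineer would, in place of code of your own. Each camera call takes 0.05 s, during which the arm holds its last target. There are 200 camera calls.

### The job

Dry-fit the unpainted model town house on the empty foundation of the diorama, from the ground up: the shop storey, then the upper storey, then the flat roof, each flush and square on the one below and with its street front facing the street. Then stand the stair hut square over the stair opening in the roof, and last of all the water tank upright on the steel grillage behind it. Set every part down gently without dropping it, leave them all standing free, and do not disturb the parked model car or the two paint bottles.

Things in the scene. Friction and masses are not known exactly. Their poses are not given: they have to be found in the camera images.
- base: Diorama base, fixed: dark board 190 x 140 mm with a raised empty foundation 104 x 62 mm, top at z = 20 mm, a yard (z = 16) round it, pavement and black street in front. Origin on the table plane, under where the middle of the house's street front belongs; +x points to the street, z up. The house covers x -96 to 0, y -27 to 27 mm. Shop storey in place: its origin at (0, 0, 20) mm in this frame.
- shop: Shop storey (ground floor): upright open-topped plaster box, 5 mm walls, no floor, T-shaped inner wall, plain sides; shop window, door and brown awning (10 mm out, 46 wide, 34 to 38 up) on the street front. 110 g. Origin at the foot of the middle of the street front, +x out of it, z up: box spans x -96 to 0, y -27 to 27, z 0 to 46 mm. Upper storey in place: its origin at (0, 0, 46) mm in this frame.
- flat: Upper storey: upright open-topped plaster box, 5 mm walls, pale wooden floor seen from above, one cross wall, plain sides; sash windows and dark balcony (10 mm out, 34 wide, 4 to 17 up) on the street front. 90 g. Origin at the foot of the middle of the street front, +x out of it, z up: box spans x -96 to 0, y -27 to 27, z 0 to 40 mm. Roof in place: its origin at (0, 0, 40) mm in this frame.
- roof: Flat roof: plaster slab, lying upright, deck top z = 8, parapet 3 mm thick to z = 12, cornice 6 mm out on the street front. 60 g. Origin at the foot of the middle of the front, +x out of it: spans x -96 to 0, y -27 to 27 mm. Dark stair opening 15 x 19 near the front; dark steel grillage 40 x 42, top z = 11, at the rear. In place: hut origin at (-24, 0, 8), tank origin at (-71, 0, 11) mm in this frame.
- hut: Stair hut: solid plaster block 28 mm (x) x 34 mm (y) x 36 mm high, standing, with a slightly wider grey cap (30 x 36 mm, its top 3 mm) and a brown door on its -x side. 40 g. Origin: centre of its underside, z up. Its sides go parallel to the house, door to either end. Grip it in its upper half: in place, the parapet stands 7 mm beside it and 4 mm up its sides.
- tank: Rooftop water tank, standing, 68 mm high: round wooden tank 40 mm in diameter (19 to 54 mm up) with hoops and a conical lid 43 mm across, on a dark steel trestle 32 mm square. 50 g. Origin: centre of the trestle's underside, z up. It may stand at any yaw. Grip it round the wood, well clear of the roof's parapet.
- car: Red model car, 52 x 20 x 15 mm, loose, parked along the street of the base. Leave alone. Origin: centre of its underside, its length along y.
- jar: Amber paint jar with black cap, 38 mm in diameter, 48 mm high, loose on the table among the parts. Leave alone. Origin: centre of its underside.
- dropper: White dropper bottle, 26 mm in diameter, 66 mm high, loose on the table. Leave alone. Origin: centre of its underside.

How it is judged:
By the outcome, as a careful person would: the job done as asked, in the order asked, and still so for the second after the job is handed in, with the robot touching nothing.
It also fails if it takes over 125 s, if anything falls off the work surface, if the arm or the gripper's body presses on something with over 40 N, if the wrist force passes 120 N, or if a joint passes its speed limit or range.

## Working session

There is one attempt and no reset: what is moved stays moved. The work goes in short steps, Python scripts to look and compute and a shell command to move; the robot and the scene stay as the last step left them, time stands still between calls to the robot, and variables do not carry over. Pictures are saved under pics/ and viewed, at most 14 in all, crops included, and the job is handed in when it is done.

```bash
ls; mkdir -p pics; cat > h.py <<'E'
import numpy as np,cv2,json
from bench import ctrl
from scipy.spatial.transform import Rotation as R
def snap(name,fn=None):
    o=ctrl.observe(); im=ctrl.get_image(name)
    if fn: cv2.imwrite('pics/'+fn,im[...,::-1])
    np.savez('pics/last_'+name+'.npz',im=im,p=o['tool_pos'],q=o['tool_rot'])
    return im,o
def cam(name,o=None):
    m=ctrl.camera_model(name); K=np.array(m['K'])
    if name=='wrist':
        T=np.eye(4);T[:3,:3]=R.from_quat(o['tool_rot']).as_matrix();T[:3,3]=o['tool_pos']
        C=T@np.array(m['hand_eye'])
    else: C=np.linalg.inv(np.array(m['view']))
    return K,C,m.get('dist')
def ray(name,uv,o=None):
    K,C,_=cam(name,o); uv=np.atleast_2d(np.array(uv,float))
    d=np.c_[(uv[:,0]-K[0,2])/K[0,0],-(uv[:,1]-K[1,2])/K[1,1],-np.ones(len(uv))]
    return C[:3,3],d@C[:3,:3].T
def onz(name,uv,z,o=None):
    c,d=ray(name,uv,o); return c+d*((z-c[2])/d[:,2])[:,None]
def proj(name,P,o=None):
    K,C,_=cam(name,o); p=(np.atleast_2d(P)-C[:3,3])@C[:3,:3]
    return np.c_[K[0,0]*p[:,0]/-p[:,2]+K[0,2],K[1,1]*-p[:,1]/-p[:,2]+K[1,2]]
E
python3 - <<'E'
from h import *
for n in('side','top','wrist'):
    im,o=snap(n,n+'0.png'); m=ctrl.camera_model(n); print(n,m)
print(o, ctrl.grasp_offset)
E
```

```text
pics
side {'K': array([[498.80508935,   0.        , 259.47776553],
       [  0.        , 498.80508935, 183.36496742],
       [  0.        ,   0.        ,   1.        ]]), 'view': array([[ 0.99722835, -0.0737421 , -0.00988504, -0.59119848],
       [ 0.04787784,  0.53433518,  0.84391565, -0.08150201],
       [-0.05695019, -0.84204989,  0.53638481, -1.40548823],
       [ 0.        ,  0.        ,  0.        ,  1.        ]])}
top {'K': array([[353.58556044,   0.        , 250.64433444],
       [  0.        , 353.58556044, 194.62326199],
       [  0.        ,   0.        ,   1.        ]]), 'view': array([[ 0.00124412, -0.9999098 ,  0.01337337,  0.0067038 ],
       [ 0.99067828,  0.0030541 ,  0.13618819, -0.57708948],
       [-0.13621675,  0.01307928,  0.99059272, -0.85329184],
       [ 0.        ,  0.        ,  0.        ,  1.        ]])}
wrist {'K': array([[300.3723313 ,   0.        , 257.41576463],
       [  0.        , 300.3723313 , 194.72021997],
       [  0.        ,   0.        ,   1.        ]]), 'hand_eye': array([[-1.29756127e-03,  9.44789037e-01,  3.27676657e-01,
         8.5520879
[... 286 characters left out ...]
array([-1.37912465e+00,  1.59010551e-01,  1.59811830e+00, -2.38849489e-06,
        1.38621116e+00, -2.10124809e-01]), 'qd': array([-2.78814142e-05, -1.29038758e-03, -2.80083475e-03, -7.23745528e-04,
        1.97384258e-03,  6.08753445e-04]), 'tau': array([ 4.26923425e-04, -3.96990037e+01, -3.32338214e+01, -9.97924508e-05,
        4.20342316e-03,  1.55213382e-05]), 'tool_pos': array([ 0.2247187 , -0.5286305 ,  0.20799561]), 'tool_rot': array([ 9.79887311e-01,  1.99549729e-01,  6.88718755e-06, -8.73648725e-04]), 'contact_force': array([-0.04436917, -0.18291046, -0.40374139]), 'moment': array([-0.02491274, -0.01355901,  0.01392826]), 'grasp_force': 0.0, 'finger_gap': 0.08545220257229996} 0.0187
```

```bash
python3 -c "
import cv2
for n in('top','side'):
    im=cv2.imread(f'pics/{n}0.png'); cv2.imwrite(f'pics/{n}0b.png',cv2.resize(im,(800,600),interpolation=cv2.INTER_CUBIC))"
```

```text
(no output)
```

View pics/top0b.png

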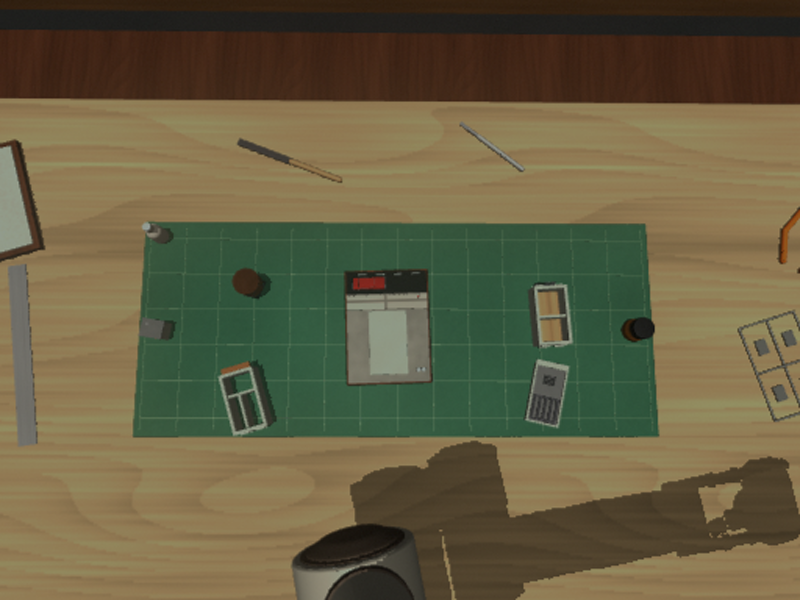

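View pics/side0b.png

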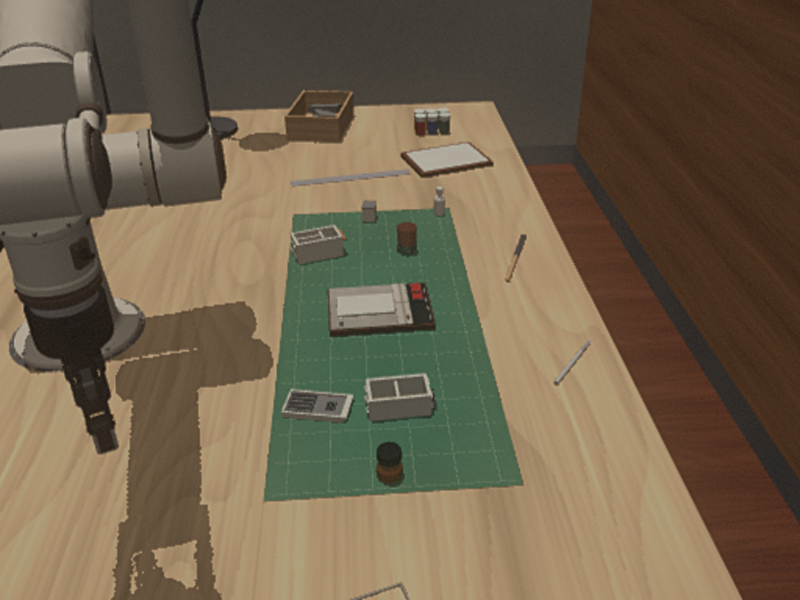

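Top view (800×600 scaling): the base is at (388,330), with its street edge up (away from the robot) and the red car at (368,283). The shop is at (245,398) with its awning up-left, the flat at (551,315) and the roof at (547,393). The hut is at (157,328), the tank at (248,282), the dropper at (155,232) and the jar at (640,328). The side view agrees with this.

```bash
python3 - <<'E'
from h import *
s=.64
for n,uv,z in [('shop',(244,398),.046),('flat',(551,314),.04),('roof',(548,393),.01),('fnd',(388,342),.02),('hut',(152,327),.036),('tank',(245,280),.06),('jar',(642,327),.048),('drop',(150,228),.06)]:
    print(n,np.round(onz('top',np.array(uv)*s,z)[0]*1e3))
E
```

```text
shop [427. 238.  46.]
flat [ 562. -250.   40.]
roof [ 435. -249.   10.]
fnd [517.  14.  20.]
hut [539. 392.  36.]
tank [612. 240.  60.]
jar [ 540. -393.   48.]
drop [696. 395.  60.]
```

View pics/wrist0.png

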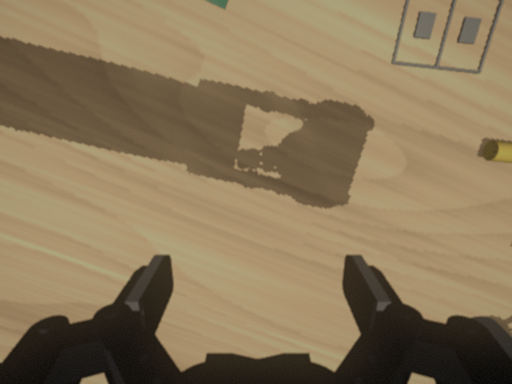

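```bash
cat > m.sh <<'E'
python3 -c "
from h import *
im,o=snap('wrist','$1.png'); np.savez('pics/$1.npz',im=im,p=o['tool_pos'],q=o['tool_rot']); print('$1',o['t'],np.round(o['tool_pos']*1e3,1),np.round(np.abs(o['qd']).max(),3), np.round(np.degrees(2*np.arctan2(o['tool_rot'][1],o['tool_rot'][0])),2))"
E
python3 -m pendant '[1,50,60,-10,0,0,-8, 1,252,279,-78,0,0,-23, 1,252,279,-78,0,0,-23, 1,252,279,-78,0,0,-23, 1,252,279,-78,0,0,-23, 1,252,279,-78,0,0,-23, 1,252,279,-78,0,0,-23, 1,252,279,-78,0,0,-23, 1,252,279,-78,0,0,-23, 1,252,279,-78,0,0,-23]'
python3 -m pendant '[1,0,0,0,0,0,0,1,0,0,0,0,0,0,1,0,0,0,0,0,0]'
sh m.sh flat
python3 -m pendant '[1,-127,0,0,0,0,0,1,-127,0,0,0,0,0,1,-127,0,0,0,0,0,1,-127,0,0,0,0,0,1,-127,0,0,0,0,0,1,-127,0,0,0,0,0]'
sh m.sh roof
python3 -m pendant '[1,82,264,0,0,0,0,1,82,264,0,0,0,0,1,82,264,0,0,0,0,1,82,264,0,0,0,0,1,82,264,0,0,0,0,1,82,264,0,0,0,0,1,82,264,0,0,0,0,1,82,264,0,0,0,0,1,82,264,0,0,0,0]'
sh m.sh base
python3 -m pendant '[1,-90,224,0,0,0,0,1,-90,224,0,0,0,0,1,-90,224,0,0,0,0,1,-90,224,0,0,0,0,1,-90,224,0,0,0,0,1,-90,224,0,0,0,0,1,-90,224,0,0,0,0,1,-90,224,0,0,0,0,1,-90,224,0,0,0,0]'
sh m.sh shop
python3 -c "
import cv2,numpy as np
a=[cv2.imread(f'pics/{n}.png') for n in('flat','roof','base','shop')]
cv2.imwrite('pics/four.png',cv2.resize(np.vstack([np.hstack(a[:2]),np.hstack(a[2:])]),(800,600),interpolation=cv2.INTER_AREA))"
```

```text
t: 1.15
tool_pos: [0.4768, -0.2495, 0.1304]
tool_rot: [1.0, 0.001, -0.001, -0.0]
contact_force: [0.6, -0.3, 0.8]
finger_gap: 0.0853
grasp_force: 0.0
t: 1.45
tool_pos: [0.4764, -0.2512, 0.1312]
tool_rot: [1.0, -0.001, 0.0, 0.0]
contact_force: [-1.1, 0.4, 0.1]
finger_gap: 0.0857
grasp_force: 0.0
flat 1.45 [ 476.4 -251.2  131.2] 0.004 -0.08
t: 2.1
tool_pos: [0.3506, -0.2507, 0.1314]
tool_rot: [1.0, 0.0, 0.001, 0.0]
contact_force: [-0.4, -0.4, 0.4]
finger_gap: 0.0854
grasp_force: 0.0
roof 2.1 [ 350.6 -250.7  131.4] 0.011 0.02
t: 3.05
tool_pos: [0.432, 0.0132, 0.1309]
tool_rot: [1.0, -0.0, -0.0, 0.0]
contact_force: [0.0, 0.3, 0.1]
finger_gap: 0.0856
grasp_force: 0.0
base 3.05 [432.   13.2 130.9] 0.017 -0.0
t: 4.0
tool_pos: [0.3427, 0.2365, 0.1309]
tool_rot: [1.0, -0.001, 0.0, 0.0]
contact_force: [-0.3, 0.2, 0.7]
finger_gap: 0.0856
grasp_force: 0.0
shop 4.0 [342.7 236.5 130.9] 0.003 -0.15
```

View pics/four.png

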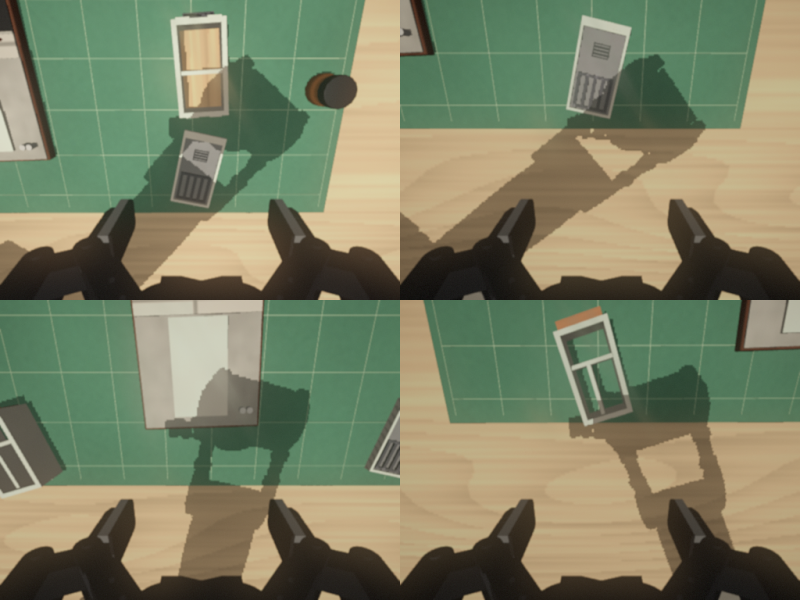

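The tiles show each part from above at yaw near 0: flat at (200,66) with the balcony up, and roof at (598,66) with the stair opening up. The foundation is at (198,366), and the shop is at (593,369) with its orange awning up. So all the street fronts face away from the robot.

```bash
cat >> h.py <<'E'
def fit(name,o,im,z,quad=None,L=.096,W=.054,c0=None,yaw0=None,sides='FRLB',srch=.006,span=.8,dbg=False):
    """rect in plane z; quad=px corners FL,FR,BR,BL of the image (front up). returns centre,yaw,edge list"""
    if quad is not None:
        P=onz(name,quad,z,o)[:,:2]; c=P.mean(0); f=P[0]+P[1]-P[2]-P[3]; yaw=np.arctan2(f[1],f[0])
    else: c=np.array(c0,float); yaw=yaw0
    img=cv2.GaussianBlur(im,(3,3),0).astype(np.float32)
    for it in range(3):
        x=np.array([np.cos(yaw),np.sin(yaw)]); y=np.array([-x[1],x[0]])
        lines={}; s=srch if it<1 else max(.002,srch/2)
        for k,n,t,h,l in (('F',x,y,L/2,W),('B',-x,y,L/2,W),('L',y,x,W/2,L),('R',-y,x,W/2,L)):
            if k not in sides: continue
            a=np.linspace(-l/2*span,l/2*span,60); d=np.arange(-s,s+1e-9,.0002)
            G=c+n*h+a[:,None,None]*t+d[None,:,None]*n
            uv=proj(name,np.c_[G.reshape(-1,2),np.full(G.size//2,z)],o).astype(np.float32).reshape(len(a),len(d),2)
            v=cv2.remap(img,uv[...,0],uv[...,1],cv2.INTER_LINEAR)
            g=np.abs(np.gradient(cv2.GaussianBlur(v,(5,1),0),axis=1)).sum(2)
            e=d[g.argmax(1)]; ok=np.abs(e-np.median(e))<.0015; 
            for _ in range(3):
                p=np.polyfit(a[ok],e[ok],1); r=e-np.polyval(p,a); ok=np.abs(r)<.0008
                if ok.sum()<8: break
            lines[k]=(p[0],p[1],int(ok.sum()))
        w=[(v[0]*(-1 if k in'FR' else 1) * (1), v[2]*(3 if k in'LR' else 1)) for k,v in lines.items()]
        # slope sign: n=x,t=y -> edge turn -slope ; n=-x,t=y:+ ; n=y,t=x:+ ; n=-y,t=x:-
        dy=np.average([a for a,b in w],weights=[b for a,b in w])
        g=lambda k:lines[k][1] if k in lines else None
        sx=(g('F')-g('B'))/2 if 'F' in lines and 'B' in lines else (g('F') if 'F' in lines else -g('B'))
        sy=(g('L')-g('R'))/2 if 'L' in lines and 'R' in lines else 0
        c=c+sx*x+sy*y; yaw+=dy
    return c,yaw,{k:(round(np.degrees(v[0]),2),round(v[1]*1e3,2),v[2]) for k,v in lines.items()}
def load(n,p=None,yaw=None):
    d=np.load(f'pics/{n}.npz'); o=dict(tool_pos=d['p'],tool_rot=d['q'])
    if p is not None: o['tool_pos']=np.array(p)*1e-3
    if yaw is not None: o['tool_rot']=R.from_euler('z',yaw,degrees=True)*R.from_euler('x',180,degrees=True); o['tool_rot']=o['tool_rot'].as_quat()
    return d['im'],o
E
cat > meas.py <<'E'
from h import *
def q(l,dx,dy): return (np.array(l,float)-[dx,dy])*1.28
for n,p,z,qd,L,W,s in [('shop',(342,237.5,131),.046,q([(554,335),(604,314),(632,410),(586,424)],400,300),.096,.054,'FBLR'),
 ('flat',(477,-250.5,131),.040,q([(171,20),(226,16),(229,115),(178,119)],0,0),.096,.054,'FBLR'),
 ('roof',(350,-250.5,131),.012,q([(580,22),(630,32),(611,117),(567,108)],400,0),.096,.054,'BLR'),
 ('base',(432,13.5,131),.020,q([(167,316),(226,314),(229,415),(172,418)],0,300),.104,.062,'FBLR')]:
    im,o=load(n,p,0)
    c,y,l=fit('wrist',o,im,z,qd,L,W,sides=s)
    f=np.array([np.cos(y),np.sin(y)])
    print(n,'centre',np.round(c*1e3,2),'yaw',round(np.degrees(y),2),l)
E
python3 meas.py
```

```text
shop centre [422.58 241.86] yaw 17.03 {'F': (np.float64(-0.01), np.float64(-2.41), 56), 'B': (np.float64(-0.14), np.float64(-2.37), 60), 'L': (np.float64(-0.01), np.float64(-2.4), 56), 'R': (np.float64(0.07), np.float64(-2.39), 60)}
flat centre [ 563.43 -251.88] yaw 3.4 {'F': (np.float64(-0.31), np.float64(1.16), 35), 'B': (np.float64(0.37), np.float64(0.99), 60), 'L': (np.float64(0.06), np.float64(-2.43), 56), 'R': (np.float64(-0.07), np.float64(-2.43), 60)}
roof centre [ 432.58 -243.36] yaw -12.59 {'B': (np.float64(0.29), np.float64(0.01), 60), 'L': (np.float64(-0.05), np.float64(0.15), 60), 'R': (np.float64(-0.03), np.float64(0.16), 60)}
base centre [519.76  16.95] yaw 2.12 {'F': (np.float64(0.48), np.float64(1.99), 32), 'B': (np.float64(0.84), np.float64(0.85), 60), 'L': (np.float64(-0.44), np.float64(0.01), 60), 'R': (np.float64(0.3), np.float64(0.05), 57)}
```

```bash
python3 - <<'E'
from h import *
def prof(n,p,z,c,yaw,L,W):
    im,o=load(n,p,0); c=np.array(c)/1e3; yaw=np.radians(yaw)
    x=np.array([np.cos(yaw),np.sin(yaw)]); y=np.array([-x[1],x[0]])
    d=np.arange(-8,8.1,1)/1e3
    for k,nn,t,h,l in (('F',x,y,L/2,W),('B',-x,y,L/2,W),('L',y,x,W/2,L),('R',-y,x,W/2,L)):
        a=np.linspace(-l*.4,l*.4,40); G=c+nn*h+a[:,None,None]*t+d[None,:,None]*nn
        uv=proj('wrist',np.c_[G.reshape(-1,2),np.full(G.size//2,z)],o).astype(np.float32).reshape(len(a),len(d),2)
        v=np.median(cv2.remap(im,uv[...,0],uv[...,1],cv2.INTER_LINEAR).astype(int),axis=0)
        print(n,k,'R',*v[:,0].astype(int),'| G',*v[:,1].astype(int))
prof('shop',(342,237.5,131),.046,(422.6,241.9),17.03,.096,.054)
prof('flat',(477,-250.5,131),.040,(563.4,-251.9),3.4,.096,.054)
prof('base',(432,13.5,131),.020,(519.8,17),2.12,.104,.062)
im=cv2.resize(np.vstack([cv2.imread('pics/base.png')[0:170,150:360],cv2.imread('pics/shop.png')[0:170,150:360]]),(630,1020))
cv2.imwrite('pics/c1.png',cv2.hconcat([im[:510],im[510:]])[:, :][:600,:800] if 0 else cv2.resize(cv2.hconcat([im[:510],im[510:]]),(800,324)))
E
```

```text
shop F R 89 87 87 86 86 113 169 187 187 187 184 174 168 168 168 168 168 | G 92 87 87 85 86 114 172 190 190 190 183 149 123 122 122 122 122
shop B R 107 124 130 130 129 115 84 62 59 63 82 107 117 120 121 122 122 | G 101 117 122 122 121 111 91 78 76 77 83 93 98 101 102 103 103
shop L R 67 75 86 89 90 117 166 186 188 188 179 140 100 92 92 92 92 | G 85 87 88 88 89 117 167 188 190 190 182 156 132 128 128 128 128
shop R R 142 177 184 183 182 156 92 66 70 83 87 87 86 86 86 86 86 | G 144 179 187 186 185 161 107 86 101 120 126 126 126 126 126 126 126
flat F R 116 114 153 206 220 220 220 217 209 168 100 100 104 104 104 103 104 | G 111 110 152 207 221 221 221 219 212 176 100 104 131 147 149 149 149
flat B R 111 110 114 131 150 157 157 156 151 130 95 77 77 78 77 76 75 | G 104 103 108 124 142 149 149 147 144 129 107 98 98 98 98 97 97
flat L R 151 147 145 133 121 148 199 219 221 221 212 171 129 121 122 122 122 | G 127 124 123 118 114 146 199 220 222 222 215 188 164 160 160 160 160
flat R R 166 171 168 162 159 144 112 95 99 97 95 93 91 89 87 85 83 | G 159 164 160 152 150 137 117 108 108 106 106 105 103 103 101 100 99
base F R 204 204 204 204 204 204 200 184 170 172 198 202 202 202 202 201 201 | G 204 205 204 204 204 204 200 180 162 164 190 195 194 193 193 193 193
base B R 145 144 145 144 144 144 144 144 142 133 120 115 114 114 113 113 112 | G 138 137 138 138 137 138 137 137 135 127 115 110 109 109 109 109 108
base L R 205 205 205 205 205 205 205 202 191 180 178 179 180 181 181 181 182 | G 206 206 206 206 206 206 205 202 188 175 171 172 173 174 173 174 175
base R R 189 186 180 177 179 193 203 200 182 165 164 167 169 169 171 171 172 | G 188 185 178 175 178 193 205 202 182 159 156 159 161 161 163 163 163
```

View pics/c1.png

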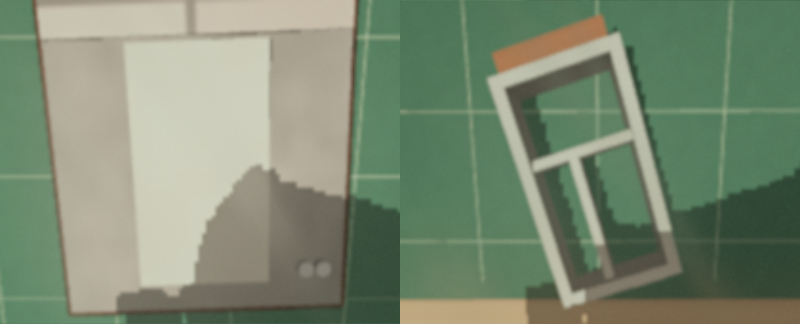

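The crop shows the foundation as the pale rectangle from (123,42) to (285,285) on the left, and the shop rim on the right. My fit had locked partly onto the inner rim edges, so I'll refit from corrected starting points with a narrow search.

```bash
cat > meas2.py <<'E'
from h import *
res={}
for n,p,z,c,yw,L,W,s,dx,dy in [('shop',(342,237.5,131),.046,(422.58,241.86),17.03,.096,.054,'FBLR',2.5,2.5),
 ('flat',(477,-250.5,131),.040,(563.43,-251.88),3.4,.096,.054,'FBLR',0,2.5),
 ('roof',(350,-250.5,131),.012,(432.6,-243.4),-12.6,.096,.054,'BLR',0,0),
 ('base',(432,13.5,131),.020,(519.76,16.95),2.12,.104,.062,'FBLR',-1,0)]:
    im,o=load(n,p,0); y=np.radians(yw); x=np.array([np.cos(y),np.sin(y)])
    c,y,l=fit('wrist',o,im,z,None,L,W,c0=np.array(c)/1e3+(dx*x+dy*np.array([-x[1],x[0]]))/1e3,yaw0=y,sides=s,srch=.0025)
    print(n,'centre',np.round(c*1e3,2),'yaw',round(np.degrees(y),2),*[(k,*map(float,v)) for k,v in l.items()])
E
python3 meas2.py
```

```text
shop centre [424.36 245.3 ] yaw 16.9 ('F', -0.12, 0.18, 60.0) ('B', -0.42, 0.2, 60.0) ('L', 0.09, 0.25, 60.0) ('R', 0.0, 0.25, 60.0)
flat centre [ 563.37 -249.1 ] yaw 3.41 ('F', -0.17, 1.13, 38.0) ('B', -0.02, 1.11, 60.0) ('L', 0.11, 0.19, 60.0) ('R', 0.1, 0.17, 60.0)
roof centre [ 432.59 -243.38] yaw -12.59 ('B', 0.27, 0.0, 60.0) ('L', -0.11, 0.15, 60.0) ('R', -0.09, 0.16, 60.0)
base centre [518.53  16.91] yaw 2.13 ('F', -0.14, 0.18, 60.0) ('B', 1.0, 0.2, 60.0) ('L', -0.21, 0.06, 60.0) ('R', 0.04, 0.03, 60.0)
```

```bash

python3 -m pendant '[1,82,8,0,0,0,8,1,82,8,0,0,0,17,1,82,8,-30,0,0,17,1,82,8,-70,0,0,17,1,82,8,-100,0,0,17,1,82,8,-121,0,0,17,1,82,8,-121,0,0,17,1,82,8,-121,0,0,17]' 30
python3 -m pendant '[-1,0,0,0,0,0,0,-1,0,0,0,0,0,0,-1,0,0,0,0,0,0,-1,0,0,0,0,0,0,-1,0,0,0,0,0,0,-1,0,0,0,0,0,0,-1,0,0,0,0,0,0]' 30
```

```text
t: 4.85
tool_pos: [0.4244, 0.2452, 0.0103]
tool_rot: [0.989, 0.147, -0.0, 0.0]
contact_force: [0.6, 1.1, 0.7]
finger_gap: 0.0855
grasp_force: 0.0
t: 5.55
tool_pos: [0.4254, 0.246, 0.0117]
tool_rot: [0.989, 0.148, 0.002, 0.0]
contact_force: [0.4, -1.9, 5.0]
finger_gap: 0.0526
grasp_force: 31.6
```

```bash

python3 -m pendant '[-1,0,0,5,0,0,0,-1,0,0,40,0,0,0,-1,20,-40,60,0,0,-5,-1,50,-110,60,0,0,-12,-1,80,-190,60,0,0,-15,-1,94.5,-228.5,60,0,0,-15,-1,94.5,-228.5,60,0,0,-15,-1,94.5,-228.5,50,0,0,-15,-1,94.5,-228.5,40,0,0,-15,-1,94.5,-228.5,30,0,0,-15]'
python3 -m pendant '[-1,0,0,-3,0,0,0,-1,0,0,-5,0,0,0,-1,0,0,-6,0,0,0,-1,0,0,-7,0,0,0,-1,0,0,-8,0,0,0,-1,0,0,-8,0,0,0]'
sh m.sh held
```

```text
t: 6.55
tool_pos: [0.5173, 0.0184, 0.0388]
tool_rot: [1.0, 0.018, -0.001, -0.0]
contact_force: [0.2, -0.1, -1.1]
finger_gap: 0.053
grasp_force: 32.7
t: 7.15
tool_pos: [0.5184, 0.0173, 0.032]
tool_rot: [1.0, 0.018, 0.0, 0.0]
contact_force: [0.1, -0.1, -1.0]
finger_gap: 0.0531
grasp_force: 32.7
held 7.15 [518.4  17.3  32. ] 0.003 2.03
```

View pics/held.png

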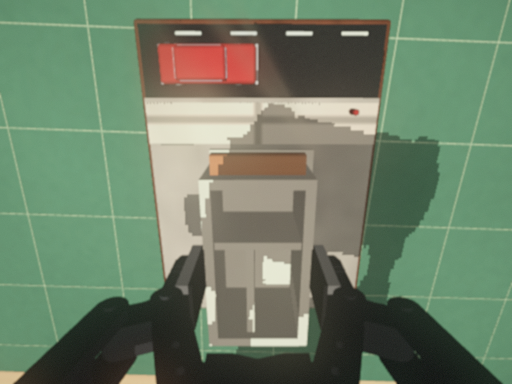

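The held shop sits centred between the fingers. Its awning is at rows 155–175 and the rim spans columns 203–317 and rows 178–343. The car at (208,63) is untouched. I'll fit the rim in hand against the TCP.

```bash
python3 - <<'E'
from h import *
p=(518.5,17,32); im,o=load('held',p,2.05)
for c0 in [(518.5,17),(520,17),(517,16)]:
    c,y,l=fit('wrist',o,im,.068,c0=np.array(c0)/1e3,yaw0=np.radians(2.05),srch=.003)
    print(np.round(c*1e3,2),round(np.degrees(y),2),*[(k,*map(float,v)) for k,v in l.items()])
c,y,l=fit('wrist',o,im,.020,c0=(.5185,.0169),yaw0=np.radians(2.05),L=.104,W=.062,sides='FLR',srch=.003)
print('fnd',np.round(c*1e3,2),round(np.degrees(y),2),l)
E
```

```text
[518.6   18.34] 1.96 ('F', 0.08, -0.39, 59.0) ('B', -0.77, -0.37, 59.0) ('L', -0.02, -0.41, 54.0) ('R', -0.28, -0.41, 54.0)
[518.59  18.34] 1.93 ('F', 0.08, -0.39, 59.0) ('B', -0.84, -0.4, 59.0) ('L', 0.04, -0.41, 54.0) ('R', -0.28, -0.42, 54.0)
[518.59  18.33] 1.93 ('F', 0.08, -0.39, 59.0) ('B', -0.78, -0.39, 59.0) ('L', 0.04, -0.41, 54.0) ('R', -0.32, -0.4, 54.0)
fnd [517.03  18.36] 2.18 {'F': (np.float64(0.02), np.float64(-0.0), 60), 'L': (np.float64(0.15), np.float64(-1.23), 50), 'R': (np.float64(-0.02), np.float64(-1.38), 53)}
```

```bash

python3 -m pendant '[-1,0,-1.3,0,0,0,0,-1,0,-1.3,-0.5,0,0,0,-1,0,-1.3,-1,0,0,0,-1,0,-1.3,-1.5,0,0,0,-1,0,-1.3,-2,0,0,0,-1,0,-1.3,-2.3,0,0,0,-1,0,-1.3,-2.3,0,0,0]'
python3 -m pendant '[0,0,0,0,0,0,0,0.3,0,0,0,0,0,0,1,0,0,0,0,0,0,1,0,0,0,0,0,0,1,0,0,0,0,0,0,1,0,0,0,0,0,0]'
python3 -m pendant '[1,0,0,40,0,0,0,1,0,0,90,0,0,0,1,-84,-3,101.3,0,0,0,1,-84,-3,101.3,0,0,0,1,-84,-3,101.3,0,0,0,1,-84,-3,101.3,0,0,0,1,-84,-3,101.3,0,0,0]'
sh m.sh chk1
```

```text
t: 7.9
tool_pos: [0.5186, 0.0158, 0.0316]
tool_rot: [1.0, 0.018, -0.0, 0.0]
contact_force: [-7.8, -0.3, 16.0]
finger_gap: 0.0528
grasp_force: 34.5
t: 8.5
tool_pos: [0.5182, 0.016, 0.0294]
tool_rot: [1.0, 0.018, -0.0, -0.0]
contact_force: [-0.2, -0.1, -0.8]
finger_gap: 0.0853
grasp_force: 0.0
t: 9.2
tool_pos: [0.4352, 0.0128, 0.1311]
tool_rot: [1.0, 0.018, 0.0, 0.0]
contact_force: [0.2, -0.1, -0.0]
finger_gap: 0.0854
grasp_force: 0.0
chk1 9.2 [435.2  12.8 131.1] 0.017 2.02
```

View pics/chk1.png

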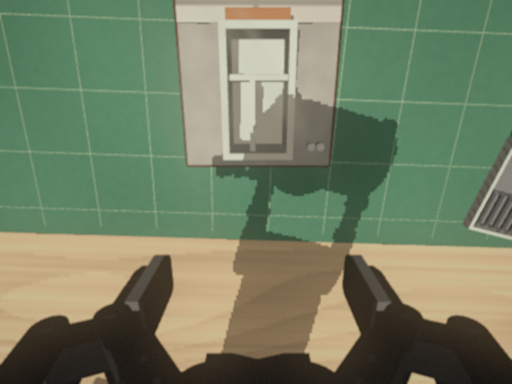

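The shop is standing on the foundation: rim at columns 219–298, rows 17–160, awning toward the street.

```bash
cat > rim.py <<'E'
import sys
from h import *
# name px py pz yaw(tool) z cx cy yawguess [sides L W]
a=sys.argv; v=list(map(float,a[2:10]))
im,o=load(a[1],v[:3],v[3])
kw={}
if len(a)>10: kw['sides']=a[10]
if len(a)>11: kw['L'],kw['W']=float(a[11])/1e3,float(a[12])/1e3
c,y,l=fit('wrist',o,im,v[4]/1e3,c0=np.array(v[5:7])/1e3,yaw0=np.radians(v[7]),srch=.003,**kw)
print(a[1],np.round(c*1e3,2),round(np.degrees(y),2),*[(k,*map(float,q)) for k,q in l.items()])
E
python3 rim.py chk1 434.5 12.7 131 2.05 66 518.6 16.5 2.05
python3 rim.py chk1 434.5 12.7 131 2.05 66 518.6 18.5 2.05
for i in 0 1; do for a in "base 432 13.5 131 0" "chk1 434.5 12.7 131 2.05"; do python3 rim.py $a $(( 16 - 16*i )) 508 16 2.05 LR 190 140; python3 rim.py $a $(( 16 - 16*i )) 508 16 2.05 BLR 190 140; done; done
```

```text
chk1 [516.77  16.98] 2.1 ('F', 0.05, 0.01, 60.0) ('B', 0.23, 0.03, 60.0) ('L', -0.11, -0.02, 60.0) ('R', -0.09, -0.04, 60.0)
chk1 [516.78  16.98] 2.1 ('F', 0.03, 0.02, 60.0) ('B', 0.24, 0.04, 60.0) ('L', -0.13, -0.05, 60.0) ('R', -0.05, -0.03, 60.0)
base [508.68  15.41] 2.1 ('B', -0.23, -0.1, 26.0) ('L', -0.13, -1.49, 57.0) ('R', 0.12, -1.17, 49.0)
chk1 [505.71  15.36] 2.28 ('B', 0.12, 0.09, 29.0) ('L', 0.08, -1.41, 53.0) ('R', 0.09, -1.11, 50.0)
base [511.82  16.79] 1.81 ('B', -0.48, -0.73, 25.0) ('L', -0.03, 0.93, 56.0) ('R', 0.06, 0.9, 60.0)
chk1 [512.4   16.35] 1.93 ('B', 0.77, -0.91, 32.0) ('L', 0.08, 0.8, 58.0) ('R', 0.13, 0.77, 60.0)Traceback (most recent call last):
  File "rim.py", line 9, in <module>
    c,y,l=fit('wrist',o,im,v[4]/1e3,c0=np.array(v[5:7])/1e3,yaw0=np.radians(v[7]),srch=.003,**kw)
          ~~~^^^^^^^^^^^^^^^^^^^^^^^^^^^^^^^^^^^^^^^^^^^^^^^^^^^^^^^^^^^^^^^^^^^^^^^^^^^^^^^^^^^^
  File "h.py", line 50, in fit
    sx=(g('F')-g('B'))/2 if 'F' in lines and 'B' in lines else (g('F') if 'F' in lines else -g('B'))
                                                    
[... 1055 characters left out ...]
                                                                                         ^^^^^^^
TypeError: bad operand type for unary -: 'NoneType'
Traceback (most recent call last):
  File "rim.py", line 9, in <module>
    c,y,l=fit('wrist',o,im,v[4]/1e3,c0=np.array(v[5:7])/1e3,yaw0=np.radians(v[7]),srch=.003,**kw)
          ~~~^^^^^^^^^^^^^^^^^^^^^^^^^^^^^^^^^^^^^^^^^^^^^^^^^^^^^^^^^^^^^^^^^^^^^^^^^^^^^^^^^^^^
  File "h.py", line 50, in fit
    sx=(g('F')-g('B'))/2 if 'F' in lines and 'B' in lines else (g('F') if 'F' in lines else -g('B'))
                                                                                            ^^^^^^^
TypeError: bad operand type for unary -: 'NoneType'
```

```bash

python3 -m pendant '[1,84,3,-10,0,0,0,1,84,3,-10,0,0,0,1,84,3,-50,0,0,0,1,84,3,-90,0,0,0,1,84,3,-99,0,0,0,1,84,3,-99,0,0,0,-1,84,3,-99,0,0,0,-1,84,3,-99,0,0,0,-1,84,3,-99,0,0,0,-1,84,3,-99,0,0,0]' 30
python3 -m pendant '[-1,0,0,0,0,0,0,-1,0,0,0,0,0,0,-1,0,0,0,0,0,0]'
python3 -m pendant '[-1,0,0,1,0,0,0,-1,0,0,2,0,0,0,-1,0.8,0,2,0,0,0,-1,1.6,0,2,0,0,0,-1,1.6,0,1.5,0,0,0,-1,1.6,0,1,0,0,0,-1,1.6,0,0.5,0,0,0,-1,1.6,0,0,0,0,0,-1,1.6,0,0,0,0,0,-1,1.6,0,0,0,0,0]'
sh m.sh held2
```

```text
t: 10.25
tool_pos: [0.5204, 0.0157, 0.0344]
tool_rot: [1.0, 0.018, 0.002, 0.0]
contact_force: [-1.4, 0.9, 6.2]
finger_gap: 0.053
grasp_force: 31.8
t: 10.55
tool_pos: [0.5204, 0.0157, 0.0344]
tool_rot: [1.0, 0.018, 0.002, 0.0]
contact_force: [-1.5, -0.0, 6.4]
finger_gap: 0.0529
grasp_force: 31.8
t: 11.55
tool_pos: [0.5188, 0.016, 0.0343]
tool_rot: [1.0, 0.018, -0.002, 0.0]
contact_force: [-14.6, 0.9, 24.8]
finger_gap: 0.0527
grasp_force: 34.1
held2 11.55 [518.8  16.   34.3] 0.002 2.06
```

```bash

python3 -m pendant '[-1,0,0,1.2,0,0,0,-1,0,0,2.4,0,0,0,-1,0,0,3.2,0,0,0,-1,0,0,3.2,0,0,0]'
python3 -m pendant '[-1,0,0,-0.4,0,0,0,-1,0,0,-0.8,0,0,0,-1,0,0,-0.8,0,0,0]'
```

```text
t: 12.0
tool_pos: [0.5198, 0.016, 0.0348]
tool_rot: [1.0, 0.018, -0.0, -0.0]
contact_force: [-0.5, 0.7, -1.7]
finger_gap: 0.0529
grasp_force: 31.6
t: 12.3
tool_pos: [0.5198, 0.016, 0.0344]
tool_rot: [1.0, 0.018, -0.0, -0.0]
contact_force: [-2.7, 0.7, 3.5]
finger_gap: 0.0527
grasp_force: 32.2
```

```bash

python3 -m pendant '[0.3,0,0,0,0,0,0,1,0,0,0,0,0,0,1,0,0,0,0,0,0,1,0,0,0,0,0,0,1,0,0,0,0,0,0]'
python3 -m pendant '[1,0,0,40,0,0,0,1,0,0,80,0,0,0,1,-85.6,-3,96.6,0,0,0,1,-85.6,-3,96.6,0,0,0,1,-85.6,-3,96.6,0,0,0,1,-85.6,-3,96.6,0,0,0,1,-85.6,-3,96.6,0,0,0,1,-85.6,-3,96.6,0,0,0]'
sh m.sh chk2
python3 rim.py chk2 434.5 12.7 131 2.05 66 518.6 16.5 2.05
python3 rim.py held2 518.8 16 34.3 2.05 66 518.6 17 2.05

```

```text
t: 12.8
tool_pos: [0.52, 0.016, 0.0343]
tool_rot: [1.0, 0.018, 0.0, 0.0]
contact_force: [0.1, 0.1, -0.4]
finger_gap: 0.0853
grasp_force: 0.0
t: 13.6
tool_pos: [0.4352, 0.0129, 0.1308]
tool_rot: [1.0, 0.018, -0.0, -0.0]
contact_force: [0.2, -1.2, -0.2]
finger_gap: 0.0857
grasp_force: 0.0
chk2 13.6 [435.2  12.9 130.8] 0.003 2.03
chk2 [518.85  17.23] 2.05 ('F', -0.0, -1.6, 60.0) ('B', 0.0, -1.6, 41.0) ('L', -0.09, 0.02, 60.0) ('R', -0.04, 0.03, 60.0)
held2 [516.29  17.26] 1.86 ('F', -0.15, -0.03, 60.0) ('B', -0.8, -0.04, 60.0) ('L', 0.04, -0.08, 54.0) ('R', -0.25, -0.05, 55.0)
```

```bash
for c in 517 518 519.5 521; do python3 rim.py chk2 434.5 12.7 131 2.05 66 $c 17.2 2.05; done
for c in 516.5 518; do python3 rim.py chk1 434.5 12.7 131 2.05 66 $c 17.2 2.05; done
python3 - <<'E'
import cv2
for n in('chk1','chk2'):
    pass
a=[cv2.resize(cv2.imread(f'pics/{n}.png')[0:180,170:350],(400,400),interpolation=cv2.INTER_CUBIC) for n in('chk1','chk2')]
cv2.imwrite('pics/c2.png',cv2.hconcat(a))
E
```

```text
chk2 [516.49  17.14] 2.14 ('F', 0.04, 0.09, 60.0) ('B', 0.46, 0.11, 60.0) ('L', -0.12, 0.03, 60.0) ('R', 0.07, 0.02, 60.0)
chk2 [516.49  17.13] 2.13 ('F', 0.04, 0.14, 60.0) ('B', 0.37, 0.11, 60.0) ('L', -0.15, 0.02, 60.0) ('R', 0.06, 0.03, 60.0)
chk2 [519.23  17.23] 2.09 ('F', -0.1, -1.59, 60.0) ('B', -0.0, -1.6, 60.0) ('L', -0.08, 0.01, 60.0) ('R', -0.08, 0.03, 60.0)
chk2 [522.57  17.36] 2.1 ('F', 0.0, 1.01, 60.0) ('B', -0.11, 1.04, 60.0) ('L', 0.07, 0.01, 60.0) ('R', -0.12, 0.02, 60.0)
chk1 [516.79  16.98] 2.08 ('F', -0.01, 0.0, 60.0) ('B', 0.06, 0.01, 60.0) ('L', -0.1, -0.04, 60.0) ('R', -0.1, -0.03, 60.0)
chk1 [516.79  16.98] 2.08 ('F', -0.03, 0.01, 60.0) ('B', 0.08, 0.02, 60.0) ('L', -0.12, -0.05, 60.0) ('R', -0.05, -0.04, 60.0)
```

View pics/c2.png

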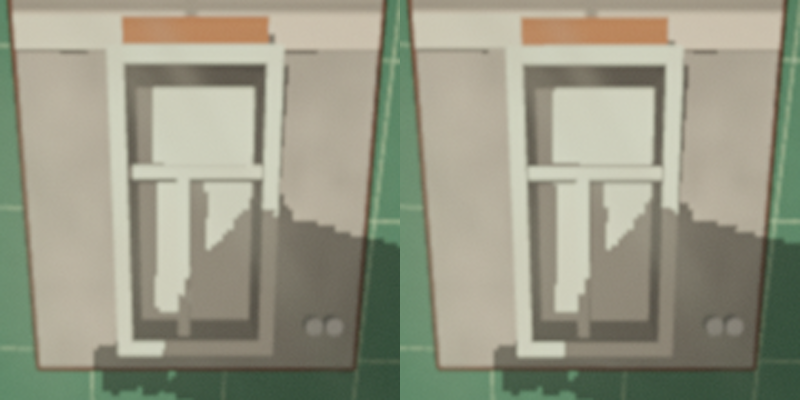

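Left and right crops (before and after) show the shop hardly moved in x. Closing the grip drags the compliant arm about 2 mm in +x and +z, and that cancelled my shift. From here I'll work from the tool pose measured after gripping.

```bash

python3 -m pendant '[1,85.6,3,-10,0,0,0,1,85.6,3,-10,0,0,0,1,85.6,3,-50,0,0,0,1,85.6,3,-90,0,0,0,1,85.6,3,-96.6,0,0,0,1,85.6,3,-96.6,0,0,0,-1,85.6,3,-96.6,0,0,0,-1,85.6,3,-96.6,0,0,0,-1,85.6,3,-96.6,0,0,0,-1,85.6,3,-96.6,0,0,0]' 30
python3 -m pendant '[-1,0,0,0,0,0,0,-1,0,0,0,0,0,0,-1,0,0,0,0,0,0]'
python3 -m pendant '[-1,0,0,2,0,0,0,-1,0,0,4,0,0,0,-1,2,0,4,0,0,0,-1,4,0,4,0,0,0,-1,4,0,4,0,0,0,-1,4,0,4,0,0,0]'
sh m.sh held3
```

```text
t: 14.65
tool_pos: [0.5218, 0.0157, 0.0369]
tool_rot: [1.0, 0.018, 0.002, 0.0]
contact_force: [0.1, 0.6, 5.6]
finger_gap: 0.0522
grasp_force: 30.9
t: 14.95
tool_pos: [0.5218, 0.0157, 0.0369]
tool_rot: [1.0, 0.018, 0.002, 0.0]
contact_force: [-1.0, 1.1, 5.2]
finger_gap: 0.0525
grasp_force: 30.8
t: 15.55
tool_pos: [0.5238, 0.016, 0.0381]
tool_rot: [1.0, 0.018, -0.0, -0.0]
contact_force: [0.1, -1.1, -1.4]
finger_gap: 0.0523
grasp_force: 31.6
held3 15.55 [523.8  16.   38.1] 0.003 2.02
```

```bash

python3 -m pendant '[-1,0,0,-0.4,0,0,0,-1,0,0,-0.8,0,0,0,-1,0,0,-1.2,0,0,0,-1,0,0,-1.5,0,0,0,-1,0,0,-1.5,0,0,0]'
python3 -m pendant '[0.3,0,0,0,0,0,0,1,0,0,0,0,0,0,1,0,0,0,0,0,0,1,0,0,0,0,0,0,1,0,0,0,0,0,0]'
python3 -m pendant '[1,0,0,40,0,0,0,1,0,0,80,0,0,0,1,-89.6,-3,94.1,0,0,0,1,-89.6,-3,94.1,0,0,0,1,-89.6,-3,94.1,0,0,0,1,-89.6,-3,94.1,0,0,0,1,-89.6,-3,94.1,0,0,0,1,-89.6,-3,94.1,0,0,0]'
sh m.sh chk3
for c in 517 518.5; do python3 rim.py chk3 434.5 12.7 131 2.05 66 $c 17.2 2.05; done
```

```text
t: 16.1
tool_pos: [0.5238, 0.016, 0.037]
tool_rot: [1.0, 0.018, -0.0, -0.0]
contact_force: [-2.0, 0.4, 1.2]
finger_gap: 0.0529
grasp_force: 31.9
t: 16.6
tool_pos: [0.524, 0.016, 0.0368]
tool_rot: [1.0, 0.018, 0.0, 0.0]
contact_force: [-0.0, 0.4, -1.4]
finger_gap: 0.0855
grasp_force: 0.0
t: 17.4
tool_pos: [0.4353, 0.0128, 0.131]
tool_rot: [1.0, 0.018, 0.0, 0.0]
contact_force: [0.0, -0.4, -0.1]
finger_gap: 0.0853
grasp_force: 0.0
chk3 17.4 [435.3  12.8 131. ] 0.006 2.02
chk3 [518.29  17.09] 2.21 ('F', 0.32, 0.12, 60.0) ('B', 0.65, 0.1, 60.0) ('L', -0.09, -0.04, 60.0) ('R', -0.02, -0.01, 60.0)
chk3 [518.28  17.1 ] 2.19 ('F', 0.29, 0.08, 60.0) ('B', 0.67, 0.13, 60.0) ('L', -0.12, -0.02, 60.0) ('R', -0.03, -0.01, 60.0)
```

```bash

python3 -m pendant '[1,129,-263,0,0,0,1.3,1,129,-263,0,0,0,1.3,1,129,-263,0,0,0,1.3,1,129,-263,0,0,0,1.3,1,129,-263,0,0,0,1.3,1,129,-263,0,0,0,1.3,1,129,-263,-40,0,0,1.3,1,129,-263,-90,0,0,1.3,1,129,-263,-122,0,0,1.3,1,129,-263,-122,0,0,1.3]'
python3 -m pendant '[1,0,0,0,0,0,0,-1,0,0,0,0,0,0,-1,0,0,0,0,0,0,-1,0,0,0,0,0,0,-1,0,0,0,0,0,0,-1,0,0,0,0,0,0,-1,0,0,0,0,0,0]' 30
python3 -m pendant '[-1,0,0,3,0,0,0,-1,0,0,10,0,0,0,-1,0,0,10,0,0,0,-1,0,0,10,0,0,0]'
sh m.sh heldf
```

```text
t: 18.45
tool_pos: [0.5592, -0.2472, 0.0022]
tool_rot: [1.0, 0.029, -0.005, -0.004]
contact_force: [-0.6, 0.4, 0.2]
finger_gap: 0.0852
grasp_force: 0.0
t: 19.15
tool_pos: [0.5651, -0.2512, 0.0119]
tool_rot: [1.0, 0.029, 0.002, 0.001]
contact_force: [-0.9, 0.6, 5.6]
finger_gap: 0.0522
grasp_force: 30.4
t: 19.55
tool_pos: [0.5635, -0.2501, 0.0193]
tool_rot: [1.0, 0.029, 0.0, 0.0]
contact_force: [0.4, 0.7, -1.4]
finger_gap: 0.0521
grasp_force: 31.6
heldf 19.55 [ 563.5 -250.1   19.3] 0.011 3.32
```

```bash

for c in 517 518.5; do python3 rim.py held3 523.8 16 38.1 2.05 67.2 $c 17.2 2.05;done
for c in 561 563; do python3 rim.py heldf 563.5 -250.1 19.3 3.4 47.4 $c -249 3.4; done
python3 - <<'E'
import cv2
cv2.imwrite('pics/c3.png',cv2.imread('pics/heldf.png'))
E
```

```text
held3 [519.32  17.18] 1.93 ('F', 0.0, 0.2, 60.0) ('B', -0.38, 0.14, 60.0) ('L', -0.23, -0.12, 53.0) ('R', -0.38, -0.1, 54.0)
held3 [519.35  17.19] 1.95 ('F', 0.0, 0.2, 60.0) ('B', -0.34, 0.2, 60.0) ('L', -0.23, -0.1, 52.0) ('R', -0.39, -0.09, 55.0)
heldf [ 561.71 -248.86] 3.5 ('F', 0.04, 0.95, 42.0) ('B', 0.03, 0.97, 58.0) ('L', -0.13, -0.14, 60.0) ('R', -0.15, -0.1, 55.0)
heldf [ 561.71 -248.85] 3.45 ('F', 0.13, 0.91, 40.0) ('B', 0.01, 0.99, 58.0) ('L', -0.15, -0.13, 60.0) ('R', -0.05, -0.13, 55.0)
```

View pics/c3.png

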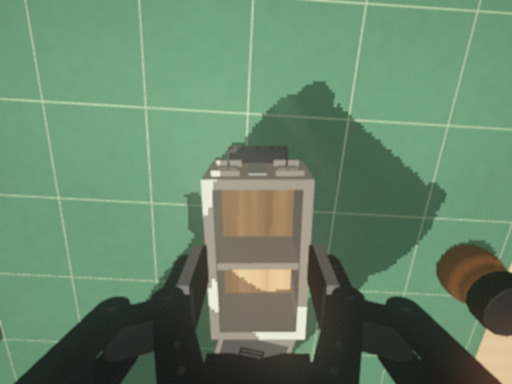

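The flat is held square between the fingers, with the balcony at (258,155) facing away and the jar at (480,285) clear.

```bash

python3 -m pendant '[-1,0,0,40,0,0,0,-1,0,30,85,0,0,0,-1,-10,80,85,0,0,-1,-1,-20,130,85,0,0,-1.2,-1,-30,180,85,0,0,-1.2,-1,-42,230,85,0,0,-1.2,-1,-42,266,85,0,0,-1.2,-1,-42,266,80,0,0,-1.2,-1,-42,266,70,0,0,-1.2,-1,-42,266,66,0,0,-1.2]'
python3 -m pendant '[-1,0,0,-2,0,0,0,-1,0,0,-4,0,0,0,-1,0,0,-4,0,0,0,-1,0,0,-4,0,0,0]'
sh m.sh heldf2
for c in 517.5 519; do python3 rim.py heldf2 521.2 16 81.2 2.15 109 $c 17.2 2.15;done
```

```text
t: 20.6
tool_pos: [0.5206, 0.0153, 0.0834]
tool_rot: [1.0, 0.018, -0.001, -0.0]
contact_force: [-0.1, -0.1, -1.0]
finger_gap: 0.0524
grasp_force: 32.2
t: 21.0
tool_pos: [0.5216, 0.0155, 0.081]
tool_rot: [1.0, 0.018, 0.0, 0.0]
contact_force: [-0.6, -0.5, -1.2]
finger_gap: 0.0519
grasp_force: 32.2
heldf2 21.0 [521.6  15.5  81. ] 0.007 2.07
heldf2 [518.63  16.99] 1.02 ('F', 0.89, 0.47, 50.0) ('B', 0.02, 0.17, 58.0) ('L', -1.79, -0.39, 54.0) ('R', -1.34, -0.4, 59.0)
heldf2 [519.34  17.09] 1.35 ('F', -0.45, 1.03, 43.0) ('B', -0.15, 1.02, 60.0) ('L', -1.46, -0.33, 52.0) ('R', -1.17, -0.31, 59.0)
```

```bash

python3 -m pendant '[-1,0,0,-0.6,0,0,0,-1,0,0,-1.2,0,0,0,-1,0,0,-1.8,0,0,0,-1,0,0,-2.4,0,0,0,-1,0,0,-2.8,0,0,0,-1,0,0,-2.8,0,0,0]'
```

```text
t: 21.65
tool_pos: [0.5213, 0.016, 0.0781]
tool_rot: [1.0, 0.019, -0.0, -0.0]
contact_force: [0.3, 0.6, -1.3]
finger_gap: 0.0522
grasp_force: 32.2
```

Not yet in contact, so I'll continue in small steps.

```bash

python3 -m pendant '[-1,0,0,-0.3,0,0,0,-1,0,0,-0.6,0,0,0,-1,0,0,-0.6,0,0,0]'
python3 -m pendant '[-1,0,0,-0.3,0,0,0,-1,0,0,-0.3,0,0,0]'
```

```text
t: 21.95
tool_pos: [0.5214, 0.016, 0.0779]
tool_rot: [1.0, 0.019, 0.0, 0.0]
contact_force: [-1.9, 0.8, 3.8]
finger_gap: 0.0523
grasp_force: 32.9
t: 22.15
tool_pos: [0.5214, 0.016, 0.0779]
tool_rot: [1.0, 0.019, 0.0, 0.0]
contact_force: [-3.9, 1.0, 6.2]
finger_gap: 0.052
grasp_force: 33.3
```

```bash

python3 -m pendant '[-1,0,0,0.4,0,0,0,0.3,0,0,0.4,0,0,0,1,0,0,0.4,0,0,0,1,0,0,0.4,0,0,0,1,0,0,0.4,0,0,0]'
python3 -m pendant '[1,0,0,30,0,0,0,1,0,0,75,0,0,0,1,-87,-3,93.7,0,0,0,1,-87,-3,93.7,0,0,0,1,-87,-3,93.7,0,0,0,1,-87,-3,93.7,0,0,0,1,-87,-3,93.7,0,0,0,1,-87,-3,93.7,0,0,0]'
sh m.sh chk4
for c in 517 518.5; do python3 rim.py chk4 434.5 12.7 171 2.15 106 $c 17.2 2.15; done
python3 - <<'E'
import cv2
a=[cv2.resize(cv2.imread(f'pics/{n}.png')[0:190,160:350],(400,400),interpolation=cv2.INTER_CUBIC) for n in('chk3','chk4')]
cv2.imwrite('pics/c4.png',cv2.hconcat(a))
E
```

```text
t: 22.65
tool_pos: [0.5213, 0.016, 0.0774]
tool_rot: [1.0, 0.018, -0.0, -0.0]
contact_force: [-1.0, -0.4, -0.2]
finger_gap: 0.0852
grasp_force: 0.0
t: 23.45
tool_pos: [0.435, 0.0129, 0.1711]
tool_rot: [1.0, 0.019, -0.0, -0.0]
contact_force: [-1.0, -1.1, 0.0]
finger_gap: 0.0852
grasp_force: 0.0
chk4 23.45 [435.   12.9 171.1] 0.003 2.12
chk4 [518.46  17.1 ] 2.26 ('F', 0.13, 0.85, 59.0) ('B', 0.58, 0.84, 60.0) ('L', -0.15, 0.04, 60.0) ('R', 0.07, 0.03, 60.0)
chk4 [518.46  17.1 ] 2.25 ('F', 0.14, 0.87, 57.0) ('B', 0.49, 0.87, 60.0) ('L', -0.14, 0.03, 60.0) ('R', 0.07, 0.03, 60.0)
```

View pics/c4.png

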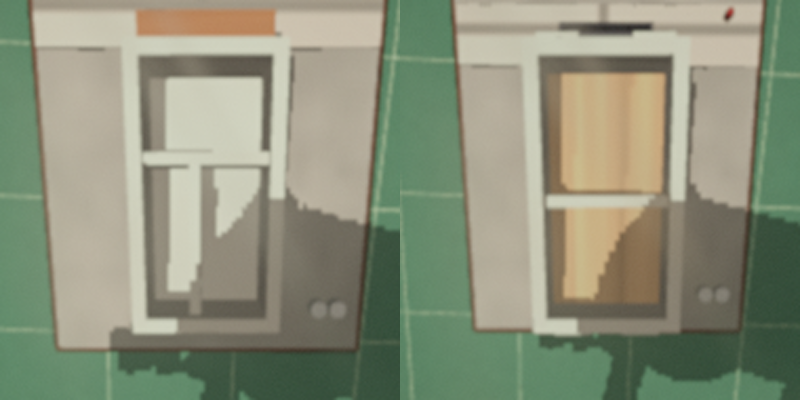

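The flat (right crop) sits on the shop with its outline aligned; the fits agree within about 0.2 mm. Next is the roof.

```bash

python3 -m pendant '[1,-2,-50,0,0,0,-7,1,-2,-257.5,-20,0,0,-14.7,1,-2,-257.5,-40,0,0,-14.7,1,-2,-257.5,-60,0,0,-14.7,1,-2,-257.5,-90,0,0,-14.7,1,-2,-257.5,-120,0,0,-14.7,1,-2,-257.5,-140,0,0,-14.7,1,-2,-257.5,-150,0,0,-14.7,1,-2,-257.5,-158,0,0,-14.7,1,-2,-257.5,-163,0,0,-14.7]'
python3 -m pendant '[1,0,0,-4,0,0,0,1,0,0,-7,0,0,0,1,0,0,-10,0,0,0,1,0,0,-10,0,0,0,1,0,0,-10,0,0,0]'
python3 -m pendant '[-1,0,0,0,0,0,0,-1,0,0,0,0,0,0,-1,0,0,0,0,0,0,-1,0,0,0,0,0,0,-1,0,0,0,0,0,0,-1,0,0,0,0,0,0]' 30
python3 -m pendant '[-1,0,0,2,0,0,0,-1,0,0,6,0,0,0,-1,0,0,12,0,0,0,-1,0,0,12,0,0,0,-1,0,0,12,0,0,0]'
sh m.sh heldr
```

```text
t: 24.5
tool_pos: [0.4332, -0.2445, 0.0087]
tool_rot: [0.994, -0.109, 0.001, 0.0]
contact_force: [0.7, 0.3, -0.1]
finger_gap: 0.0854
grasp_force: 0.0
t: 25.0
tool_pos: [0.4325, -0.2446, -0.0014]
tool_rot: [0.994, -0.11, 0.0, 0.0]
contact_force: [0.0, 0.2, -0.1]
finger_gap: 0.0857
grasp_force: 0.0
t: 25.6
tool_pos: [0.4323, -0.2445, -0.0017]
tool_rot: [0.994, -0.11, 0.0, 0.0]
contact_force: [-0.7, -0.5, -0.3]
finger_gap: 0.0002
grasp_force: 0.0
t: 26.1
tool_pos: [0.4326, -0.2447, 0.0107]
tool_rot: [0.994, -0.11, 0.0, 0.0]
contact_force: [-0.7, 0.2, 0.6]
finger_gap: -0.0
grasp_force: 0.0
heldr 26.1 [ 432.6 -244.7   10.7] 0.009 -12.58
```

View pics/heldr.png

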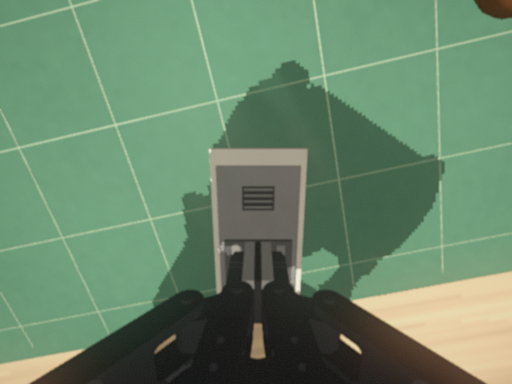

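The gripper shut completely above the roof, so it missed; the roof looks unmoved, with the tips at about (258,243). I'll work out where the fingertips really are.

```bash
python3 - <<'E'
from h import *
im,o=load('heldr',(432.6,-244.7,10.7),-12.6)
T=np.array(o['tool_pos'])
for k in (0,5,10,15,20): print(k,np.round(proj('wrist',T+[0,0,k/1e3],o)[0]))
g=im.astype(int).sum(2)
print([int(g[r,250]) for r in range(225,270,3)],[int(g[r,285]) for r in range(225,300,5)])
for z in (12,24):
  P=onz('wrist',[(210,150),(307,150),(210,153)],z/1e3,o); print(z,np.round(P*1e3,1),np.linalg.norm(P[0]-P[1])*1e3)
E
for c in "432.6 -243.4" "431 -243.4" "434 -243"; do python3 rim.py heldr 432.6 -244.7 10.7 -12.6 12 $c -12.6 LR 2>/dev/null; python3 rim.py heldr 432.6 -244.7 10.7 -12.6 12 $c -12.6 BLR;python3 rim.py heldr 432.6 -244.7 10.7 -12.6 12 $c -12.6 FLR 108 54; done
```

```text
0 [260. 238.]
5 [260. 241.]
10 [260. 246.]
15 [260. 250.]
20 [260. 254.]
[303, 296, 298, 296, 305, 168, 264, 262, 262, 263, 264, 261, 258, 259, 260] [306, 301, 297, 167, 221, 230, 207, 158, 128, 119, 126, 117, 115, 117, 112]
12 [[ 491.3 -229.8   12. ]
 [ 479.7 -281.6   12. ]
 [ 489.7 -229.4   12. ]] 53.08926766377637
24 [[ 493.1 -232.2   24. ]
 [ 482.3 -280.2   24. ]
 [ 491.6 -231.8   24. ]] 49.188737566688346
heldr [ 430.59 -243.02] -12.81 ('B', -1.39, 0.6, 27.0) ('L', -0.16, 0.1, 59.0) ('R', 0.01, 0.13, 59.0)
heldr [ 433.83 -243.74] -12.68 ('F', 0.0, 0.0, 60.0) ('L', -0.1, 0.12, 57.0) ('R', -0.07, 0.13, 58.0)
heldr [ 429.31 -242.72] -12.79 ('B', -1.93, -0.27, 30.0) ('L', 0.04, 0.11, 57.0) ('R', -0.27, 0.12, 57.0)
heldr [ 433.8  -243.74] -12.68 ('F', 0.0, 0.0, 60.0) ('L', -0.11, 0.1, 57.0) ('R', -0.06, 0.13, 58.0)
heldr [ 436.25 -244.27] -12.84 ('B', -2.02, 0.18, 34.0) ('L', 0.15, 0.11, 60.0) ('R', -0.24, 0.09, 60.0)
heldr [ 433.83 -243.75] -12.67 ('F', 0.0, 0.0, 60.0) ('L', -0.11, 0.1, 57.0) ('R', -0.09, 0.12, 58.0)
```

```bash
python3 - <<'E'
from h import *
im,o=load('heldr',(432.6,-244.7,10.7),-12.6)
M=R.from_quat(o['tool_rot']).as_matrix()
for x in (0,8,11): print(x,[int(proj('wrist',o['tool_pos']+M@np.array([x,0,-k])/1e3,o)[0][1]) for k in (0,5,10,15,20,25)])
im,o=load('chk1',(434.5,12.7,131),2.05); M=R.from_quat(o['tool_rot']).as_matrix()
print('open', [np.round(proj('wrist',o['tool_pos']+M@np.array([x,42.5,-k])/1e3,o)[0]).tolist() for x in (0,11) for k in (0,13,20)])
E
```

```text
0 [237, 241, 245, 249, 254, 259]
8 [225, 229, 233, 237, 241, 245]
11 [221, 224, 228, 232, 236, 240]
open [[329.0, 237.0], [335.0, 248.0], [338.0, 254.0], [331.0, 221.0], [336.0, 231.0], [339.0, 236.0]]
```

```bash

python3 -m pendant '[-1,0,0,30,0,0,0,0.4,0,90,30,0,0,0,0.4,0,90,10,0,0,0,0.4,0,90,0,0,0,0,0.4,0,90,-8,0,0,0,0.4,0,90,-12,0,0,0,0.4,0,90,-12,0,0,0,0.4,0,90,-12,0,0,0]'
python3 -m pendant '[0.4,0,0,-1,0,0,0,0.4,0,0,-2,0,0,0,0.4,0,0,-3,0,0,0,0.4,0,0,-3,0,0,0]'
python3 -m pendant '[0.4,0,0,-1,0,0,0,0.4,0,0,-2,0,0,0,0.4,0,0,-3,0,0,0,0.4,0,0,-3,0,0,0]'
```

```text
t: 26.95
tool_pos: [0.4328, -0.1556, -0.0013]
tool_rot: [0.994, -0.11, 0.0, 0.0]
contact_force: [-0.9, 0.6, 0.2]
finger_gap: 0.0596
grasp_force: 0.0
t: 27.35
tool_pos: [0.4323, -0.1545, -0.0048]
tool_rot: [0.994, -0.11, -0.0, -0.0]
contact_force: [0.6, 0.7, 0.4]
finger_gap: 0.06
grasp_force: 0.0
t: 27.75
tool_pos: [0.4322, -0.1544, -0.0079]
tool_rot: [0.994, -0.109, -0.0, -0.0]
contact_force: [-0.7, -0.0, 0.1]
finger_gap: 0.0596
grasp_force: 0.0
```

```bash

for i in 1 2; do :; done
python3 -m pendant '[0.4,0,0,-1,0,0,0,0.4,0,0,-2,0,0,0,0.4,0,0,-2,0,0,0]'
python3 -m pendant '[0.4,0,0,-1,0,0,0,0.4,0,0,-2,0,0,0,0.4,0,0,-2,0,0,0]'
python3 -m pendant '[0.4,0,0,-1,0,0,0,0.4,0,0,-2,0,0,0,0.4,0,0,-2,0,0,0]'
```

```text
t: 28.05
tool_pos: [0.4322, -0.1544, -0.0099]
tool_rot: [0.994, -0.11, -0.0, -0.0]
contact_force: [-0.3, -0.2, 0.1]
finger_gap: 0.0596
grasp_force: 0.0
t: 28.35
tool_pos: [0.4322, -0.1544, -0.0119]
tool_rot: [0.994, -0.11, -0.0, -0.0]
contact_force: [-0.3, 0.1, 0.1]
finger_gap: 0.0599
grasp_force: 0.0
t: 28.65
tool_pos: [0.4322, -0.1544, -0.0139]
tool_rot: [0.994, -0.11, -0.0, -0.0]
contact_force: [0.3, 0.2, 0.2]
finger_gap: 0.0599
grasp_force: 0.0
```

```bash

python3 -m pendant '[0.4,0,0,-1,0,0,0,0.4,0,0,-2,0,0,0,0.4,0,0,-2,0,0,0]'
python3 -m pendant '[0.4,0,0,-1,0,0,0,0.4,0,0,-2,0,0,0,0.4,0,0,-2,0,0,0]'
python3 -m pendant '[0.4,0,0,-1,0,0,0,0.4,0,0,-2,0,0,0,0.4,0,0,-2,0,0,0]'
```

```text
t: 28.95
tool_pos: [0.4322, -0.1544, -0.0159]
tool_rot: [0.994, -0.11, -0.0, -0.0]
contact_force: [0.3, 0.1, -0.2]
finger_gap: 0.06
grasp_force: 0.0
t: 29.25
tool_pos: [0.4322, -0.1544, -0.0179]
tool_rot: [0.994, -0.11, -0.0, -0.0]
contact_force: [-0.4, 0.5, -0.6]
finger_gap: 0.0597
grasp_force: 0.0
t: 29.55
tool_pos: [0.4322, -0.1544, -0.0199]
tool_rot: [0.994, -0.11, -0.0, -0.0]
contact_force: [1.0, -0.2, -0.6]
finger_gap: 0.0597
grasp_force: 0.0
```

```bash

python3 -m pendant '[0.4,0,0,-1,0,0,0,0.4,0,0,-2,0,0,0,0.4,0,0,-2,0,0,0]'
python3 -m pendant '[0.4,0,0,-1,0,0,0,0.4,0,0,-2,0,0,0,0.4,0,0,-2,0,0,0]'
python3 -m pendant '[0.4,0,0,-1,0,0,0,0.4,0,0,-2,0,0,0,0.4,0,0,-2,0,0,0]'
```

```text
t: 29.85
tool_pos: [0.4322, -0.1544, -0.0218]
tool_rot: [0.994, -0.11, -0.0, -0.0]
contact_force: [-0.3, -0.6, -0.1]
finger_gap: 0.0597
grasp_force: 0.0
t: 30.15
tool_pos: [0.4322, -0.1544, -0.0239]
tool_rot: [0.994, -0.11, -0.0, -0.0]
contact_force: [0.5, 0.4, 0.0]
finger_gap: 0.0598
grasp_force: 0.0
t: 30.45
tool_pos: [0.4322, -0.1544, -0.0259]
tool_rot: [0.994, -0.11, -0.0, -0.0]
contact_force: [0.0, -0.9, -0.4]
finger_gap: 0.0596
grasp_force: 0.0
```

```bash
python3 - <<'E'
from h import *
a,o=snap('side','s1.png'); b,o=snap('wrist','w1.png')
c=proj('side',[.432,-.154,0])[0].astype(int); print(c)
x0,y0=c[0]-100,c[1]-110
A=cv2.resize(a[y0:y0+200,max(x0,0):max(x0,0)+200],(400,400),interpolation=cv2.INTER_CUBIC)
B=cv2.resize(b,(400,300)); B=cv2.copyMakeBorder(B,0,100,0,0,cv2.BORDER_CONSTANT)
cv2.imwrite('pics/v1.png',cv2.hconcat([A,B])[...,::-1])
E
```

```text
[202 238]
```

View pics/v1.png

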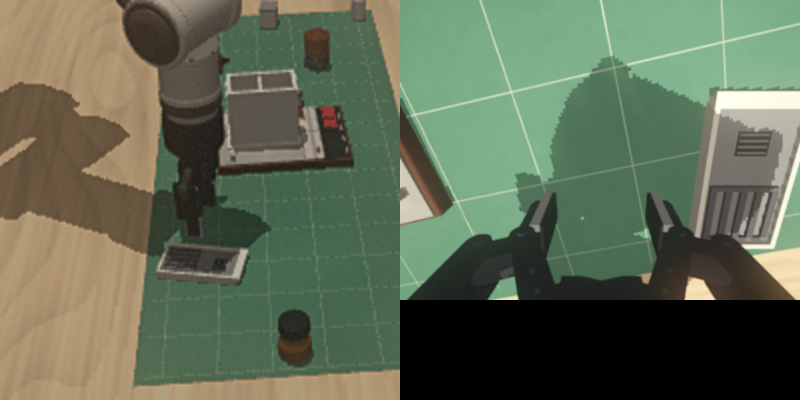

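The side crop shows the fingertips still clearly above the mat at about (193,228). The wrist view agrees, so the tips end roughly 30 mm behind the reported TCP at this opening. I'll probe on down to contact.

```bash

python3 -m pendant '[0.4,0,0,-1,0,0,0,0.4,0,0,-2,0,0,0,0.4,0,0,-2,0,0,0]'
python3 -m pendant '[0.4,0,0,-1,0,0,0,0.4,0,0,-2,0,0,0,0.4,0,0,-2,0,0,0]'
python3 -m pendant '[0.4,0,0,-1,0,0,0,0.4,0,0,-2,0,0,0,0.4,0,0,-2,0,0,0]'
```

```text
t: 30.85
tool_pos: [0.4324, -0.1546, -0.0274]
tool_rot: [0.994, -0.11, -0.0, -0.0]
contact_force: [-1.1, 2.3, 4.2]
finger_gap: 0.0598
grasp_force: 2.2
t: 31.15
tool_pos: [0.4324, -0.1546, -0.0275]
tool_rot: [0.994, -0.109, -0.001, -0.0]
contact_force: [-10.5, 5.6, 27.4]
finger_gap: 0.06
grasp_force: 14.0
t: 31.45
tool_pos: [0.4325, -0.1546, -0.0277]
tool_rot: [0.994, -0.109, -0.002, -0.0]
contact_force: [-19.2, 10.7, 51.0]
finger_gap: 0.0595
grasp_force: 25.6
```

```bash

python3 -m pendant '[0.5,0,0,10,0,0,0,0.6,0,0,34,0,0,0,0.6,0,-45,34,0,0,0,0.6,0,-90,34,0,0,0,0.6,0,-90,34,0,0,0,0.6,0,-90,26,0,0,0,0.6,0,-90,18,0,0,0,0.6,0,-90,11,0,0,0,0.6,0,-90,8,0,0,0,0.6,0,-90,8,0,0,0]'
python3 -m pendant '[0.6,0,0,0,0,0,0,-1,0,0,0,0,0,0,-1,0,0,0,0,0,0,-1,0,0,0,0,0,0,-1,0,0,0,0,0,0,-1,0,0,0,0,0,0]' 30
python3 -m pendant '[-1,0,0,2,0,0,0,-1,0,0,6,0,0,0,-1,0,0,12,0,0,0,-1,0,0,12,0,0,0,-1,0,0,12,0,0,0]'
sh m.sh heldr2
for c in 431 433;do python3 rim.py heldr2 432.6 -244.7 -12 -12.6 24 $c -243.4 -12.6 FLR 108 54; done
```

```text
t: 32.45
tool_pos: [0.4318, -0.2433, -0.0247]
tool_rot: [0.994, -0.109, -0.001, -0.001]
contact_force: [-0.5, 0.0, -0.1]
finger_gap: 0.0681
grasp_force: 0.0
t: 33.05
tool_pos: [0.4328, -0.2449, -0.0232]
tool_rot: [0.994, -0.11, 0.0, 0.0]
contact_force: [0.5, 1.0, 4.7]
finger_gap: 0.0536
grasp_force: 32.1
t: 33.55
tool_pos: [0.4324, -0.2446, -0.0115]
tool_rot: [0.994, -0.11, 0.0, 0.0]
contact_force: [1.2, 0.5, -0.7]
finger_gap: 0.0535
grasp_force: 31.6
heldr2 33.55 [ 432.4 -244.6  -11.5] 0.006 -12.58
heldr2 [ 434.15 -243.61] -12.65 ('F', -0.05, -0.01, 60.0) ('L', -0.13, -0.16, 60.0) ('R', -0.19, -0.17, 58.0)
heldr2 [ 434.16 -243.61] -12.67 ('F', -0.05, -0.01, 60.0) ('L', -0.16, -0.16, 60.0) ('R', -0.18, -0.17, 58.0)
```

```bash

python3 -m pendant '[-1,0,0,35,0,0,0,-1,10,20,80,0,0,3,-1,30,60,115,0,0,8,-1,45,110,120,0,0,14.7,-1,60,160,120,0,0,14.7,-1,75,210,120,0,0,14.7,-1,85.8,245,120,0,0,14.7,-1,85.8,260.5,115,0,0,14.7,-1,85.8,260.5,108,0,0,14.7,-1,85.8,260.5,102,0,0,14.7]'
python3 -m pendant '[-1,0,0,-1,0,0,0,-1,0,0,-2,0,0,0,-1,0,0,-2,0,0,0,-1,0,0,-2,0,0,0]'
sh m.sh heldr3
for c in 517.5 519; do python3 rim.py heldr3 518.3 15.8 88 2.2 123 $c 17.2 2.2 FLR 108 54; done
```

```text
t: 34.6
tool_pos: [0.5177, 0.0159, 0.0894]
tool_rot: [1.0, 0.019, -0.0, 0.0]
contact_force: [-0.1, 0.6, -0.0]
finger_gap: 0.053
grasp_force: 32.2
t: 35.0
tool_pos: [0.5184, 0.0153, 0.0886]
tool_rot: [1.0, 0.018, 0.0, 0.0]
contact_force: [-0.2, 0.2, -1.1]
finger_gap: 0.053
grasp_force: 32.2
heldr3 35.0 [518.4  15.3  88.6] 0.007 2.06
heldr3 [519.34  17.16] 2.11 ('F', 0.24, 0.03, 60.0) ('L', -0.19, -0.01, 51.0) ('R', -0.25, -0.02, 60.0)
heldr3 [519.33  17.17] 2.11 ('F', 0.34, 0.03, 60.0) ('L', -0.2, -0.0, 51.0) ('R', -0.2, -0.03, 60.0)
```

```bash

python3 -m pendant '[-1,0,0,-1,0,0,0,-1,0,0,-2,0,0,0,-1,0,0,-3,0,0,0,-1,0,0,-3.8,0,0,0,-1,0,0,-4.5,0,0,0,-1,0,0,-4.5,0,0,0]'
python3 -m pendant '[-1,0,0,-0.3,0,0,0,-1,0,0,-0.6,0,0,0,-1,0,0,-0.6,0,0,0]'
python3 -m pendant '[-1,0,0,-0.2,0,0,0,-1,0,0,-0.4,0,0,0,-1,0,0,-0.4,0,0,0]'
```

```text
t: 35.65
tool_pos: [0.5181, 0.016, 0.0837]
tool_rot: [1.0, 0.019, -0.0, -0.0]
contact_force: [0.3, -0.6, -0.6]
finger_gap: 0.0533
grasp_force: 32.2
t: 35.95
tool_pos: [0.5181, 0.016, 0.0832]
tool_rot: [1.0, 0.018, -0.0, -0.0]
contact_force: [0.3, -0.2, -0.8]
finger_gap: 0.0531
grasp_force: 32.2
t: 36.25
tool_pos: [0.5182, 0.016, 0.0829]
tool_rot: [1.0, 0.019, 0.0, 0.0]
contact_force: [-0.9, -0.0, 0.0]
finger_gap: 0.0534
grasp_force: 32.3
```

```bash

python3 -m pendant '[-1,0,0,-0.3,0,0,0,-1,0,0,-0.3,0,0,0]'
python3 -m pendant '[0.2,0,0,0,0,0,0,0.6,0,0,0,0,0,0,0.9,0,0,0,0,0,0,1,0,0,0,0,0,0,1,0,0,0,0,0,0]'
python3 -m pendant '[1,0,0,30,0,0,0,1,0,0,75,0,0,0,1,-83.8,-3,100.8,0,0,0,1,-83.8,-3,100.8,0,0,0,1,-83.8,-3,100.8,0,0,0,1,-83.8,-3,100.8,0,0,0,1,-83.8,-3,100.8,0,0,0,1,-83.8,-3,100.8,0,0,0]'
sh m.sh chk5
for c in 517 518.5; do python3 rim.py chk5 434.5 12.7 183 2.15 118 $c 17.2 2.15 BLR; python3 rim.py chk5 434.5 12.7 183 2.15 118 $c 17.2 2.15 FLR 108 54; done
python3 - <<'E'
import cv2
a=[cv2.resize(cv2.imread(f'pics/{n}.png')[0:190,160:350],(400,400),interpolation=cv2.INTER_CUBIC) for n in('chk4','chk5')]
cv2.imwrite('pics/c5.png',cv2.hconcat(a))
E
```

```text
t: 36.45
tool_pos: [0.5182, 0.016, 0.0829]
tool_rot: [1.0, 0.019, 0.0, 0.0]
contact_force: [-1.1, 1.0, 3.8]
finger_gap: 0.0535
grasp_force: 32.6
t: 36.95
tool_pos: [0.5181, 0.016, 0.0823]
tool_rot: [1.0, 0.018, -0.0, -0.0]
contact_force: [-0.2, 0.4, -0.4]
finger_gap: 0.0854
grasp_force: 0.0
t: 37.75
tool_pos: [0.4348, 0.013, 0.1828]
tool_rot: [1.0, 0.019, -0.0, -0.0]
contact_force: [1.0, -0.2, -0.1]
finger_gap: 0.0853
grasp_force: 0.0
chk5 37.75 [434.8  13.  182.8] 0.004 2.12
chk5 [518.74  15.67] 1.96 ('B', 0.97, -0.02, 60.0) ('L', 0.07, -1.58, 60.0) ('R', -0.48, -0.89, 60.0)
chk5 [522.37  15.65] 2.07 ('F', 0.0, 1.4, 60.0) ('L', -0.01, -1.45, 60.0) ('R', -0.03, -1.3, 60.0)
chk5 [518.78  15.51] 2.15 ('B', 0.27, -0.04, 60.0) ('L', -0.09, -1.42, 60.0) ('R', 0.08, -1.31, 60.0)
chk5 [522.35  15.66] 2.07 ('F', 0.0, 0.0, 60.0) ('L', -0.07, -1.45, 59.0) ('R', -0.02, -1.32, 60.0)
```

```bash
sed -i 's/srch=.003/srch=float(__import__("os").environ.get("S","3"))\/1e3/; ' rim.py; sed -i 's/max(.002,srch\/2)/max(min(.002,srch),srch\/2)/' h.py
for c in "517.8 17.1" "519 17.1" "518.5 14.3"; do S=1.5 python3 rim.py chk5 434.5 12.7 183 2.15 118 $c 2.15 BLR;done
for c in "517.8 17.1" "519 17.1"; do S=1.5 python3 rim.py roof 350 -250.5 131 0 12 432.6 -243.4 -12.6 BLR ; done
```

```text
chk5 [518.7   16.98] 2.18 ('B', 0.42, 0.1, 60.0) ('L', -0.03, 0.07, 60.0) ('R', 0.1, 0.08, 60.0)
chk5 [518.71  16.99] 2.16 ('B', 0.23, -0.04, 60.0) ('L', -0.04, 0.08, 60.0) ('R', 0.14, 0.07, 60.0)
chk5 [518.81  14.74] 1.61 ('B', 0.81, 0.02, 60.0) ('L', 0.38, -0.64, 60.0) ('R', 0.87, -0.73, 60.0)
roof [ 432.64 -243.4 ] -12.63 ('B', 0.25, -0.01, 60.0) ('L', -0.16, 0.14, 60.0) ('R', -0.01, 0.16, 59.0)
roof [ 432.64 -243.4 ] -12.63 ('B', 0.25, -0.01, 60.0) ('L', -0.16, 0.14, 60.0) ('R', -0.01, 0.16, 59.0)
```

View pics/c5.png

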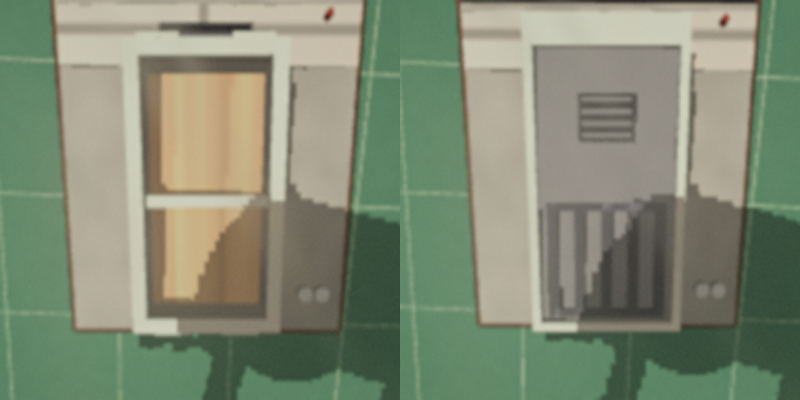

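The roof (right crop) covers the house flush, with its stair opening at (607,117) toward the street and the grillage at the rear. Now I'll look at the tank and hut.

```bash

python3 -m pendant '[1,92.5,227.3,-33,0,0,-2.1,1,92.5,227.3,-33,0,0,-2.1,1,92.5,227.3,-33,0,0,-2.1,1,92.5,227.3,-33,0,0,-2.1,1,92.5,227.3,-33,0,0,-2.1,1,92.5,227.3,-33,0,0,-2.1,1,92.5,227.3,-33,0,0,-2.1,1,92.5,227.3,-33,0,0,-2.1]'
sh m.sh tank
python3 -m pendant '[1,-72,151,-20,0,0,0,1,-72,151,-20,0,0,0,1,-72,151,-20,0,0,0,1,-72,151,-20,0,0,0,1,-72,151,-20,0,0,0,1,-72,151,-20,0,0,0,1,-72,151,-20,0,0,0]'
sh m.sh hut
python3 - <<'E'
from h import *
for n,p,zs in (('tank',(527,240,150),(.068,.054)),('hut',(455,391,130),(.036,))):
    im,o=load(n,p,0.05); hsv=cv2.cvtColor(im,cv2.COLOR_RGB2HSV)
    m=((hsv[...,0]<55)|(hsv[...,0]>100)|(hsv[...,1]<60)).astype(np.uint8); m[235:]=0
    m=cv2.morphologyEx(m,cv2.MORPH_OPEN,np.ones((3,3)))
    k,l,s,c=cv2.connectedComponentsWithStats(m)
    for i in range(1,k):
        if s[i,4]>150: print(n,s[i],np.round(c[i]), np.median(hsv[l==i],axis=0), np.round(onz('wrist',c[i],zs[0],o)[0]*1e3,1))
a=[cv2.resize(cv2.imread(f'pics/{n}.png'),(400,300)) for n in('tank','hut')]
b=[cv2.resize(cv2.imread(f'pics/{n}.png')[20:170,157:357],(400,300),interpolation=cv2.INTER_CUBIC) for n in('tank','hut')]
cv2.imwrite('pics/v2.png',cv2.vconcat([cv2.hconcat(a),cv2.hconcat(b)]))
E
```

```text
t: 38.6
tool_pos: [0.5268, 0.2396, 0.15]
tool_rot: [1.0, -0.0, -0.0, 0.0]
contact_force: [-0.2, 0.2, 0.3]
finger_gap: 0.0856
grasp_force: 0.0
tank 38.6 [526.8 239.6 150. ] 0.024 -0.01
t: 39.35
tool_pos: [0.456, 0.3899, 0.1309]
tool_rot: [1.0, -0.001, 0.0, -0.0]
contact_force: [-0.6, -0.2, 0.8]
finger_gap: 0.0856
grasp_force: 0.0
hut 39.35 [456.  389.9 130.9] 0.006 -0.1
tank [    0     0   138   235 19643] [ 46. 135.] [ 19.  75. 221.] [577.7 413.8  68. ]
tank [ 228    0   53  135 2607] [254.  85.] [ 15. 111. 118.] [616.1 243.8  68. ]
tank [  390    57   122   178 18953] [458. 150.] [ 20.  43. 121.] [565.9  76.1  68. ]
tank [256 172   3  63 189] [257. 203.] [ 59.  53. 171.] [518.8 241.8  68. ]
hut [    0     0   277   235 54234] [116. 117.] [ 19.  82. 192.] [519.1 510.8  36. ]
hut [ 407    0   87   28 1514] [445.  10.] [ 13.  121.5  58. ] [597.3 251.8  36. ]
```

View pics/v2.png

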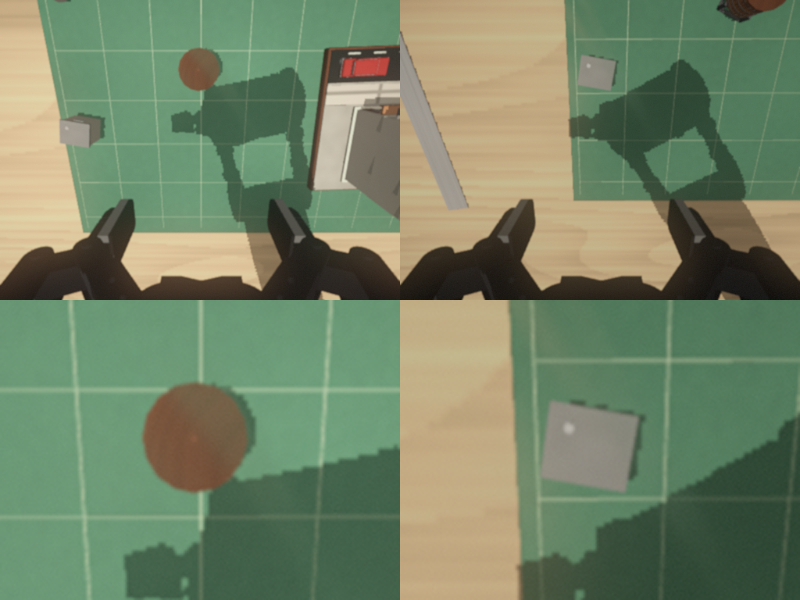

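Tank lid circle at about (255,88) in the full image; hut cap corners at about (232,70), (277,76), (270,115), (227,109), with yaw near −8°.

```bash
python3 - <<'E'
from h import *
im,o=load('hut',(455,391,130),0.05)
q=[(232,70.5),(277,76.5),(269.5,115.5),(227.5,109)]
for s in (.003,.002):
  c,y,l=fit('wrist',o,im,.036,q,L=.030,W=.036,srch=s); print(np.round(c*1e3,2),np.degrees(y),[(k,*map(float,v)) for k,v in l.items()])
im,o=load('tank',(527,240,150),0.05)
hsv=cv2.cvtColor(im,cv2.COLOR_RGB2HSV); m=((hsv[...,0]<30)&(hsv[...,1]>60)).astype(np.uint8)*255
m=cv2.morphologyEx(m,cv2.MORPH_OPEN,np.ones((5,5)))
cs,_=cv2.findContours(m,cv2.RETR_EXTERNAL,cv2.CHAIN_APPROX_NONE)
for c in cs:
    (u,v),r=cv2.minEnclosingCircle(c)
    if abs(u-255)<12 and abs(v-88)<15:
        P=onz('wrist',c[:,0,:],.054,o)[:,:2]; (x,y),rr=cv2.minEnclosingCircle((P*1e3).astype(np.float32)); print(u,v,r,x,y,rr, P.mean(0)*1e3)
E
```

```text
[537.82 397.73] -9.093618556737914 [('F', 1.0, -0.07, 60.0), ('B', -0.35, -0.09, 60.0), ('L', 0.93, -0.06, 60.0), ('R', 0.19, -0.09, 60.0)]
[537.82 397.74] -9.049335002893846 [('F', 1.11, -0.06, 60.0), ('B', -0.38, -0.08, 60.0), ('L', 0.94, -0.06, 60.0), ('R', 0.34, -0.07, 60.0)]
254.0 88.5 27.04173469543457 613.1260375976562 244.1925048828125 21.180288314819336 [613.47121403 244.11408331]
```

```bash

python3 -m pendant '[1,50,5.4,-20,0,0,-8,1,82.8,5.4,-40,0,0,-9.1,1,82.8,5.4,-60,0,0,-9.1,1,82.8,5.4,-90,0,0,-9.1,1,82.8,5.4,-110,0,0,-9.1,1,82.8,5.4,-125,0,0,-9.1,1,82.8,5.4,-133,0,0,-9.1,1,82.8,5.4,-138,0,0,-9.1,1,82.8,5.4,-138,0,0,-9.1,1,82.8,5.4,-138,0,0,-9.1]'
python3 -m pendant '[0,0,0,0,0,0,0,-1,0,0,0,0,0,0,-1,0,0,0,0,0,0,-1,0,0,0,0,0,0,-1,0,0,0,0,0,0,-1,0,0,0,0,0,0]' 25
python3 -m pendant '[-1,0,0,2,0,0,0,-1,0,0,6,0,0,0,-1,0,0,12,0,0,0,-1,0,0,12,0,0,0,-1,0,0,12,0,0,0]'
sh m.sh heldh
```

```text
t: 40.4
tool_pos: [0.5384, 0.3971, -0.0065]
tool_rot: [0.997, -0.079, 0.001, -0.0]
contact_force: [-0.7, 0.2, 0.3]
finger_gap: 0.0854
grasp_force: 0.0
t: 41.0
tool_pos: [0.5379, 0.3968, -0.0073]
tool_rot: [0.997, -0.079, 0.0, -0.0]
contact_force: [-0.9, -0.9, 3.7]
finger_gap: 0.0355
grasp_force: 25.0
t: 41.5
tool_pos: [0.5379, 0.3968, 0.0047]
tool_rot: [0.997, -0.079, 0.0, -0.0]
contact_force: [-0.3, -0.2, -0.2]
finger_gap: 0.0352
grasp_force: 25.0
heldh 41.5 [537.9 396.8   4.7] 0.008 -9.08
```

```bash

python3 -m pendant '[-1,0,0,40,0,0,0,-1,0,-10,85,0,0,3,-1,0,-50,120,0,0,8,-1,0,-100,121,0,0,11.2,-1,0,-150,121,0,0,11.2,-1,2,-200,121,0,0,11.2,-1,4.6,-250,121,0,0,11.2,-1,4.6,-300,121,0,0,11.2,-1,4.6,-345,121,0,0,11.2,-1,4.6,-370,121,0,0,11.2]'
python3 -m pendant '[-1,0,-6,0,0,0,0,-1,0,-9.8,0,0,0,0,-1,0,-9.8,-3,0,0,0,-1,0,-9.8,-6,0,0,0,-1,0,-9.8,-9,0,0,0,-1,0,-9.8,-12,0,0,0,-1,0,-9.8,-14,0,0,0,-1,0,-9.8,-15,0,0,0,-1,0,-9.8,-15,0,0,0]'
sh m.sh heldh2
```

```text
t: 42.55
tool_pos: [0.542, 0.0233, 0.1253]
tool_rot: [1.0, 0.017, -0.0, 0.0]
contact_force: [0.5, 0.9, -0.8]
finger_gap: 0.0351
grasp_force: 25.3
t: 43.45
tool_pos: [0.5421, 0.017, 0.1101]
tool_rot: [1.0, 0.019, -0.0, -0.0]
contact_force: [0.2, 0.7, -1.1]
finger_gap: 0.0351
grasp_force: 25.3
heldh2 43.45 [542.1  17.  110.1] 0.005 2.13
```

```bash

python3 -m pendant '[-1,0,0,-1,0,0,0,-1,0,0,-2,0,0,0,-1,0,0,-2.6,0,0,0,-1,0,0,-3,0,0,0,-1,0,0,-3,0,0,0]'
python3 -m pendant '[-1,0,0,-0.3,0,0,0,-1,0,0,-0.6,0,0,0,-1,0,0,-0.6,0,0,0]'
```

```text
t: 44.0
tool_pos: [0.5422, 0.0169, 0.1072]
tool_rot: [1.0, 0.018, -0.0, -0.0]
contact_force: [0.1, -0.7, -0.2]
finger_gap: 0.0354
grasp_force: 25.3
t: 44.3
tool_pos: [0.5423, 0.0169, 0.1067]
tool_rot: [1.0, 0.019, 0.0, 0.0]
contact_force: [-0.1, -0.4, 0.2]
finger_gap: 0.0351
grasp_force: 25.3
```

```bash

python3 -m pendant '[-1,0,0,-0.4,0,0,0,-1,0,0,-0.4,0,0,0]'
python3 -m pendant '[-0.1,0,0,0,0,0,0,0.2,0,0,0,0,0,0,0.6,0,0,0,0,0,0,0.6,0,0,0,0,0,0]'
python3 -m pendant '[0.6,0,0,20,0,0,0,0.8,0,0,55,0,0,0,1,-108,-4,100,0,0,0,1,-108,-4,100,0,0,0,1,-108,-4,100,0,0,0,1,-108,-4,100,0,0,0,1,-108,-4,100,0,0,0,1,-108,-4,100,0,0,0]'
sh m.sh chk6
```

```text
t: 44.5
tool_pos: [0.5424, 0.0169, 0.1067]
tool_rot: [1.0, 0.019, 0.0, 0.0]
contact_force: [-0.0, 0.1, 2.6]
finger_gap: 0.0349
grasp_force: 25.5
t: 44.9
tool_pos: [0.5422, 0.0169, 0.1062]
tool_rot: [1.0, 0.018, -0.0, -0.0]
contact_force: [0.4, -0.3, 0.2]
finger_gap: 0.0684
grasp_force: 0.0
t: 45.7
tool_pos: [0.4347, 0.0129, 0.2057]
tool_rot: [1.0, 0.018, -0.0, -0.0]
contact_force: [-0.1, 0.4, -0.1]
finger_gap: 0.0854
grasp_force: 0.0
chk6 45.7 [434.7  12.9 205.7] 0.011 2.12
```

```bash

S=2.5 python3 rim.py chk6 434.4 12.6 206 2.15 150 542.7 17.9 2.15 FBLR 30 36
S=2.5 python3 rim.py chk6 434.4 12.6 206 2.15 150 541.5 17 1 FBLR 30 36
S=1.5 python3 rim.py chk6 434.4 12.6 206 2.15 118 518.7 17 2.15 BLR
```

```text
chk6 [543.69  18.34] -0.92 ('F', -1.45, -0.1, 60.0) ('B', -1.09, -0.28, 56.0) ('L', -1.67, 1.26, 60.0) ('R', 2.02, 0.85, 58.0)
chk6 [543.69  17.17] 1.7 ('F', 0.03, -0.11, 60.0) ('B', -2.77, -0.19, 55.0) ('L', -0.0, 1.6, 60.0) ('R', -0.37, 1.56, 60.0)
chk6 [518.74  16.96] 2.06 ('B', 0.15, -0.01, 60.0) ('L', 0.14, 0.11, 60.0) ('R', 0.12, 0.16, 60.0)
```

```bash
python3 - <<'E'
from h import *
im,o=load('chk6',(434.4,12.6,206),2.15)
y=np.radians(2.15);X=np.array([np.cos(y),np.sin(y)]);Y=np.array([-X[1],X[0]]);c=np.array([.5427,.0179])
def line(a,b,lab):
    d=np.arange(-24,24.1,1)/1e3; w=np.arange(-8,8.1,2)/1e3
    G=c+d[:,None,None]*a+w[None,:,None]*b
    uv=proj('wrist',np.c_[G.reshape(-1,2),np.full(G.size//2,.150)],o).astype(np.float32).reshape(len(d),len(w),2)
    v=np.median(cv2.remap(im,uv[...,0],uv[...,1],cv2.INTER_LINEAR).astype(int),axis=1)
    print(lab,uv[0,4],uv[-1,4]); print([(int(round(t*1e3)),int(q[0]),int(q[1])) for t,q in zip(d,v)])
line(X,Y,'x');line(Y,X,'y')
E
```

```text
x [257.493    91.56797] [257.4024    12.553318]
[(-24, 150, 145), (-23, 149, 145), (-22, 150, 145), (-21, 150, 145), (-20, 149, 145), (-19, 149, 143), (-18, 148, 144), (-17, 148, 143), (-16, 146, 141), (-15, 130, 125), (-14, 129, 123), (-13, 146, 142), (-12, 149, 145), (-11, 149, 144), (-10, 149, 144), (-9, 149, 145), (-8, 150, 145), (-7, 150, 145), (-6, 150, 145), (-5, 149, 145), (-4, 150, 146), (-3, 150, 145), (-2, 150, 145), (-1, 150, 145), (0, 149, 145), (1, 150, 145), (2, 150, 145), (3, 149, 145), (4, 148, 143), (5, 148, 144), (6, 148, 144), (7, 147, 142), (8, 148, 143), (9, 146, 142), (10, 146, 141), (11, 146, 141), (12, 145, 141), (13, 145, 140), (14, 145, 140), (15, 148, 144), (16, 180, 179), (17, 200, 201), (18, 200, 201), (19, 199, 200), (20, 200, 200), (21, 200, 200), (22, 200, 201), (23, 198, 198), (24, 198, 193)]
y [293.35513   53.555107] [221.55278   53.662888]
[(-24, 142, 141), (-23, 193, 195), (-22, 201, 203), (-21, 168, 170), (-20, 104, 102), (-19, 95, 92), (-18, 128, 124), (-17, 144, 139), (-16, 143, 139), (-15, 143, 138), (-14, 143, 139), (-13, 144, 139), (-12, 145, 140), (-11, 145, 140), (-10, 146, 141), (-9, 146, 142), (-8, 147, 142), (-7, 147, 142), (-6, 148, 143), (-5, 148, 143), (-4, 148, 143), (-3, 149, 144), (-2, 150, 145), (-1, 150, 145), (0, 150, 145), (1, 150, 145), (2, 150, 145), (3, 149, 145), (4, 150, 145), (5, 149, 145), (6, 150, 145), (7, 151, 146), (8, 150, 146), (9, 150, 146), (10, 150, 146), (11, 149, 145), (12, 149, 145), (13, 149, 145), (14, 149, 145), (15, 150, 145), (16, 149, 145), (17, 149, 145), (18, 148, 144), (19, 146, 142), (20, 137, 135), (21, 168, 169), (22, 199, 201), (23, 198, 199), (24, 183, 179)]
```

```bash

python3 -m pendant '[1,36,46,0,0,0,0,1,72,92,0,0,0,0,1,108,138,0,0,0,0,1,143,184,-10,0,0,0,1,178.9,230.3,-30,0,0,0,1,178.9,230.3,-60,0,0,0,1,178.9,230.3,-95,0,0,0,1,178.9,230.3,-130,0,0,0,1,178.9,230.3,-150,0,0,0,1,178.9,230.3,-150,0,0,0]'
python3 -m pendant '[1,0,0,-20,0,0,0,1,0,0,-35,0,0,0,1,0,0,-46,0,0,0,1,0,0,-53,0,0,0,1,0,0,-57,0,0,0,1,0,0,-57,0,0,0,1,0,0,-57,0,0,0]'
python3 -m pendant '[0.2,0,0,0,0,0,0,-1,0,0,0,0,0,0,-1,0,0,0,0,0,0,-1,0,0,0,0,0,0,-1,0,0,0,0,0,0,-1,0,0,0,0,0,0]' 25
python3 -m pendant '[-1,0,0,2,0,0,0,-1,0,0,6,0,0,0,-1,0,0,12,0,0,0,-1,0,0,12,0,0,0,-1,0,0,12,0,0,0]'
sh m.sh heldt
```

```text
t: 46.75
tool_pos: [0.6097, 0.2428, 0.0502]
tool_rot: [1.0, 0.019, -0.005, 0.001]
contact_force: [-0.5, 0.6, 0.1]
finger_gap: 0.0856
grasp_force: 0.0
t: 47.45
tool_pos: [0.6137, 0.2433, 0.0]
tool_rot: [1.0, 0.019, 0.001, -0.0]
contact_force: [-0.8, -0.1, -0.0]
finger_gap: 0.0852
grasp_force: 0.0
t: 48.05
tool_pos: [0.6135, 0.2433, -0.0002]
tool_rot: [1.0, 0.019, 0.0, -0.0]
contact_force: [-0.3, -1.0, 3.7]
finger_gap: 0.0393
grasp_force: 25.3
t: 48.55
tool_pos: [0.6134, 0.2433, 0.0116]
tool_rot: [1.0, 0.019, 0.0, -0.0]
contact_force: [-0.2, -0.0, -0.5]
finger_gap: 0.0395
grasp_force: 25.2
heldt 48.55 [613.4 243.3  11.6] 0.009 2.12
```

```bash

python3 -m pendant '[-1,0,0,40,0,0,0,-1,-20,0,80,0,0,0,-1,-50,-15,115,0,0,0,-1,-85,-45,135,0,0,0,-1,-110,-80,145,0,0,0,-1,-118.1,-120,150,0,0,0,-1,-118.1,-160,150,0,0,0,-1,-118.1,-195,150,0,0,0,-1,-118.1,-220,150,0,0,0,-1,-118.1,-228.1,150,0,0,0]'
python3 -m pendant '[-1,0,0,-5,0,0,0,-1,0,0,-12,0,0,0,-1,0,0,-20,0,0,0,-1,0,0,-28,0,0,0,-1,0,0,-34,0,0,0,-1,0,0,-38,0,0,0,-1,0,0,-41,0,0,0,-1,0,0,-41,0,0,0]'
```

```text
t: 49.6
tool_pos: [0.4949, 0.013, 0.1613]
tool_rot: [1.0, 0.017, 0.0, 0.0]
contact_force: [0.7, 0.5, -0.3]
finger_gap: 0.0396
grasp_force: 25.6
t: 50.4
tool_pos: [0.4948, 0.0152, 0.1199]
tool_rot: [1.0, 0.019, -0.0, -0.0]
contact_force: [-1.0, -0.3, -0.5]
finger_gap: 0.0392
grasp_force: 25.6
```

```bash

python3 -m pendant '[-1,0,0,-1,0,0,0,-1,0,0,-2,0,0,0,-1,0,0,-2.6,0,0,0,-1,0,0,-2.6,0,0,0]'
python3 -m pendant '[-1,0,0,-0.3,0,0,0,-1,0,0,-0.6,0,0,0,-1,0,0,-0.6,0,0,0]'
```

```text
t: 50.8
tool_pos: [0.4951, 0.0151, 0.1178]
tool_rot: [1.0, 0.018, 0.0, 0.0]
contact_force: [-0.0, -0.9, -1.4]
finger_gap: 0.0392
grasp_force: 25.6
t: 51.1
tool_pos: [0.4952, 0.0151, 0.1172]
tool_rot: [1.0, 0.019, 0.0, 0.0]
contact_force: [0.8, 0.1, 0.7]
finger_gap: 0.0395
grasp_force: 25.6
```

```bash

python3 -m pendant '[-1,0,0,-0.3,0,0,0,-1,0,0,-0.3,0,0,0]'
python3 -m pendant '[-1,0,0,-0.4,0,0,0,-1,0,0,-0.4,0,0,0]'
```

```text
t: 51.3
tool_pos: [0.4952, 0.0151, 0.1169]
tool_rot: [1.0, 0.018, 0.0, 0.0]
contact_force: [-0.1, 0.1, 0.8]
finger_gap: 0.0393
grasp_force: 25.7
t: 51.5
tool_pos: [0.4953, 0.015, 0.1167]
tool_rot: [1.0, 0.019, 0.0, 0.0]
contact_force: [-0.4, 0.4, 2.5]
finger_gap: 0.0388
grasp_force: 25.9
```

```bash

python3 -m pendant '[-0.05,0,0,0,0,0,0,0.3,0,0,0,0,0,0,0.7,0,0,0,0,0,0,0.7,0,0,0,0,0,0]'
python3 -m pendant '[0.8,0,0,15,0,0,0,0.8,0,0,50,0,0,0,0.8,0,0,95,0,0,0,1,-83,-3,135,0,0,0,1,-83,-3,135,0,0,0,1,-83,-3,135,0,0,0,1,-83,-3,135,0,0,0,1,-83,-3,135,0,0,0,1,-83,-3,135,0,0,0]'
sh m.sh chk7
python3 - <<'E'
from h import *
im,o=load('chk7',(412.2,11.8,251.1),2.15)
hsv=cv2.cvtColor(im,cv2.COLOR_RGB2HSV); m=((hsv[...,0]<18)&(hsv[...,1]>80)).astype(np.uint8)*255; m[235:]=0
m=cv2.morphologyEx(m,cv2.MORPH_OPEN,np.ones((5,5)))
cs,_=cv2.findContours(m,cv2.RETR_EXTERNAL,cv2.CHAIN_APPROX_NONE)
for c in cs:
    if len(c)>40:
        P=onz('wrist',c[:,0,:],.171,o)[:,:2]; (x,y),rr=cv2.minEnclosingCircle((P*1e3).astype(np.float32)); print(len(c),x,y,rr)
E
S=1.5 python3 rim.py chk7 412.2 11.8 251.1 2.15 118 518.7 17 2.15 LRB
S=2 python3 rim.py chk7 412.2 11.8 251.1 2.15 150 543.3 18.1 2.15 FBLR 30 36
python3 - <<'E'
from h import *
a,_=snap('top','t9.png'); b=cv2.imread('pics/top0.png')[...,::-1]
for n,uv in (('car',(368,283)),('jar',(640,328)),('drop',(155,232))):
    u,v=int(uv[0]*.64),int(uv[1]*.64); d=np.abs(a[v-12:v+13,u-12:u+13].astype(int)-b[v-12:v+13,u-12:u+13]).max(2); print(n,(d>40).sum())
hs=cv2.cvtColor(a,cv2.COLOR_RGB2HSV);hb=cv2.cvtColor(np.ascontiguousarray(b),cv2.COLOR_RGB2HSV)
for h in(hb,hs):
    m=((h[...,0]<6)|(h[...,0]>174))&(h[...,1]>170)&(h[...,2]>60); ys,xs=np.nonzero(m[160:200,215:260]); print(xs.mean()+215,ys.mean()+160,len(xs))
E
```

```text
t: 51.9
tool_pos: [0.4949, 0.0151, 0.1162]
tool_rot: [1.0, 0.019, -0.0, -0.0]
contact_force: [0.1, -0.0, -0.2]
finger_gap: 0.0727
grasp_force: 0.0
t: 52.8
tool_pos: [0.4121, 0.0122, 0.2503]
tool_rot: [1.0, 0.019, -0.001, -0.0]
contact_force: [0.4, 0.2, 0.2]
finger_gap: 0.0854
grasp_force: 0.0
chk7 52.8 [412.1  12.2 250.3] 0.004 2.13
165 495.919677734375 15.837944030761719 21.066471099853516
chk7 [518.34  16.46] 2.81 ('B', -0.41, 0.11, 44.0) ('L', 1.15, -0.07, 53.0) ('R', 0.42, 0.15, 51.0)
chk7 [544.3   18.78] 1.36 ('F', -0.17, -0.03, 60.0) ('B', 0.76, -0.05, 60.0) ('L', -1.8, 1.43, 60.0) ('R', -0.81, 1.19, 60.0)
car 0
jar 0
drop 0
235.85384615384615 180.85384615384615 130
236.0074074074074 180.75555555555556 135
```

```bash
python3 -c "
from bench import ctrl; print(ctrl.hand_in())"
```

```text
the job is handed in; nothing more can be done
None
```

I placed the shop, upper storey, roof, stair hut and water tank in the order asked and handed the job in at about 53 s. The parts measure within about 1 mm of their targets, and the car and both paint bottles did not move. One roof grip missed without shifting it, and I re-gripped the shop to correct about 2 mm.

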